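Weigh the flange on the bench balance

ROBOT

A 6-joint arm with a two-finger parallel gripper is mounted at the origin on the work surface. World frame = base frame: x ahead of the robot, y to its left, z up, the work surface at z = 0. Lengths are in m, angles in rad, forces in N, time in s.
With the tool pointing down it reaches from about 0.275 to 0.875 m from the base axis. Payload 12.5 kg.
Tool frame: the origin (TCP) lies midway between the tips of the shut fingers; the grasp point (between the pads) lies 19 mm behind it (pinch_z is the distance from the TCP to the grasp point, in m); z points along the fingers, y is the direction in which the jaws open and shut (so a half turn about z gives the same grasp; the last joint's range is limited). The gripper opens to 85 mm and grips with 20 to 120 N. Pads are 22 mm wide; open, the fingers measure 114 mm over their backs; the gripper's body (76 mm by 85 mm) begins 54 mm behind the grasp point. The pads swing forward as they close: fully open they stand 13 mm farther back than shut.
Start: joints at [-1.292, 0.351, 1.652, -0, 1.139, -0.085], TCP at [0.196, -0.514, 0.193] pointing down, gripper open.
Joint ranges: [-2.75, 2.75], [-0.79, 2.1], [0.01, 2.65], [-1.57, 4.71], [0.07, 3.14], [-2.87, 2.87]. Speed limits (rad/s): [2.22, 2.22, 2.79, 3.14, 3.14, 3.14].

INTERFACE

Orientations are given as a unit quaternion [x, y, z, w].
In Python, from plant import * gives the robot as it stands. The module is installed in compiled form; this text tells all that it offers.
- The arm moves only by the tool move_arm, never from a script. Its argument "targets" is a list of rows, each a list of 3 entries, a list of its own where there are three numbers: the shift along the tool's x, y, z each as a share of 0.8 m, from -1 to 1, then the turn about the tool's z as a share of 180 degrees, from -1 to 1, then the closure, from -1 (fully open) to 1 (shut). A call has 1 to 8 rows; each row shifts and turns the pose as measured when the row begins, along the tool's axes as they then stand; what a row does not reach is not made up. A row lasts 1/12 s, in which the tool goes at most 41.7 mm and 7.16 degrees, less where a joint would pass 70% of its speed; a pose out of reach is approached as far as the arm can. A call with a number of a shift or a turn outside -1 to 1 is refused whole. A call with a gripper value outside its range is refused whole. The fingers move at their own pace and stop on an object; "force" is the grip in N (left out, the last holds). Time passes only in rows, so rows that do not move let the fingers close. It gives the time, the measured TCP pose, the force and the opening at its end, in the units of the state.
- read_state(): the state, without advancing time (a new reading comes with each control period).
- capture(name): name is "side" or "top" or "wrist"; returns the picture (420x560x3 uint8, blue, green, red); there is no depth.
- camera_model(name): a dict with "vfov" (degrees; the focal length in pixels is half the picture's height over the tangent of half this angle, whatever the lens; pixels are square), "cx", "cy" (the principal point, pixels), "world_from_camera" (4x4, takes a point from camera to world coordinates). Camera axes: x right, y up, looking along -z (the intrinsics and any distortion apply to the point x, -y, -z); pixel columns grow to the right and rows downward; lengths in m; the calibration is good to about 2 mm. A picture is of the moment at which its call begins: read the wrist's pose just before it. camera_model takes no time and is no camera call; for the wrist camera it gives the pose at the moment of the call.
- hand_in(): hands the job in, once; it reports no verdict.
The state is a dict: "time_s": time; "q": joint angles; "dq": joint speeds; "joint_torque": joint torques, N m; "position": TCP position; "orientation": TCP orientation; "ft_force": force on the tool from outside, world axes, zero at the start; "moment": the same for the moment, N m; "grip_width": opening from 0.0 (shut) to 1.0 (fully open).
Only numpy, scipy, OpenCV 4.12 (cv2) and the standard library are available. Lean on these libraries where they do the work, as an engineer would, in place of code of your own. Each camera call takes 0.05 s, during which the arm holds its last target.

TASK

Weigh the flange: thread the weight (or weights) it needs over the post of the empty pan, then push (never grip) the sliding rider along its rail until the beam comes to rest level, with nothing touching it. Touch the balance gently, with no more than about 10 N, leave the flange on its pan, leave any weights you do not need standing on the table, and do not disturb the other things on the table.

Things in the scene. Friction and masses are not known exactly. Their poses are not given: they have to be found in the camera images.
- balance: fixed grey bench balance, base 210 x 360 x 28 mm; origin under the base's middle, z up. Its y runs along the beam from the weight pan (-y) to the part pan (+y), x to the side with the rider rail. Beam pivot 100 mm above the table (axis along x); the pans sit 140 mm either side and always stay horizontal, so only the masses count. A white needle plate stands mid-way, 170 mm high.
- beam (a joint): tilt in rad: 0 level (needle on the mark), positive = weight pan down, negative = part pan down; stops at -0.12 and +0.12. Starts on the stop with the part pan down. Swings, then settles in about 1.5 s; between the stops a load difference of 10 g tilts it 0.031 rad (spring 0.45 N m/rad).
- post_top (a point): top of the upright centre post of the weight pan: 11 mm thick post standing 50 mm above the pan's surface, its last 14 mm tapered to 4 mm; the pan is a steel disc 90 mm across. The point rises and falls with the pan (about 17 mm either way of level).
- rider (a joint): position in m of the sliding rider: 0 at the pivot (adds nothing), growing towards the weight pan (the balance's -y) to its end stop at 0.125. It weighs 175 g, so each 1 mm counts like 1.25 g more on the weight pan (0 to 156 g in all). Slides stiffly (about 0.8 N), stays where left.
- rider_top (a point): middle of the top face of the dark steel rider: upright block 22 (balance's x) x 24 (its y) x 67 mm high, on a rail 85 mm to the +x side of the beam; the rail's top edge is 49 mm below this point. Rises and falls with the beam. Pushing or holding it tilts the beam, so read the tilt after letting go.
- flange_c (a point): centre (half-way up) of the part being weighed: cast grey flange 92 mm across, 42 mm high with a raised hub, on the pan at the balance's +y end. Its mass is unknown, somewhere between 220 and 540 g.
- part_pan_floor (a point): middle of the upper surface of the part pan (steel disc 104 mm across).
- w200_c (a point): centre (half-way up) of the 200 g weight: plain dark steel cylinder 38 mm across and 27 mm high with a 16 mm hole through it from top to bottom; stands on the table with the hole upright. The three weights differ only in size. Weights can be stacked on the post.
- w300_c (a point): centre (half-way up) of the 300 g weight: plain dark steel cylinder 48 mm across and 24 mm high with a 16 mm hole through it from top to bottom; stands on the table with the hole upright. The three weights differ only in size. Weights can be stacked on the post.
- w400_c (a point): centre (half-way up) of the 400 g weight: plain dark steel cylinder 56 mm across and 22 mm high with a 16 mm hole through it from top to bottom; stands on the table with the hole upright. The three weights differ only in size. Weights can be stacked on the post.
- marker_a_c (a point): bystander: small black scanning marker on a foot, 28 mm across, 34 mm high (centre)
- marker_b_c (a point): bystander: another such black scanning marker (centre)
- plug_center (a point): bystander: solid dark steel plug 36 mm across, 22 mm high, without a hole (centre); not a weight
- mouse_c (a point): bystander: black computer mouse 105 x 60 x 32 mm (centre)
- can_c (a point): bystander: white spray can 60 mm across, 150 mm high (centre)
- block_c (a point): bystander: steel gauge block 35 x 70 x 20 mm (centre)
Things that resemble listed ones, but are neither listed nor needed, are in the scene too. What is shaped like the part that bears w300_c but red is not meant. There is more than one size of the part that bears flange_c; the job needs the larger.

How it is judged:
By the outcome, as a careful person would: the job done as asked, in the order asked, and still so for the second after the job is handed in, with the robot touching nothing.
It also fails if it takes over 70 s, if anything falls off the work surface, if the arm or the gripper's body presses on something with over 40 N, if the wrist force passes 120 N, or if a joint passes its speed limit or range.

## Working session

There is one attempt and no reset: what is moved stays moved. The work goes in short steps, Python scripts to look and compute and a tool call to move; the robot and the scene stay as the last step left them, time stands still between calls to the robot, and variables do not carry over. Pictures are saved under pics/ and viewed, and the job is handed in when it is done.

Besides the shell and the picture viewer there is one more tool, called after "Call:" as a command line: name --argument value ..., lists and objects as JSON in quotes. move_arm: Moves the arm, as the interface text tells. Shift numbers are shares of 0.8 m and turn numbers shares of 180 degrees, none past 1 either way. Its arguments: {"type":"object","properties":{"targets":{"type":"array","items":{"type":"array"}},"force":{"type":"number"}},"required":["targets"]}

```bash
mkdir -p pics; python3 - <<'E'
from plant import *
import cv2
s=read_state(); print(s)
for n in ["side","top","wrist"]:
    m=camera_model(n); print(n,m)
    cv2.imwrite(f"pics/{n}0.png",capture(n))
E
```

```text
{'time_s': 0.0, 'q': array([-1.29162734e+00,  3.51258647e-01,  1.65245252e+00,  2.72053293e-05,
        1.13908034e+00, -8.45993659e-02]), 'dq': array([ 0.00071419,  0.00149404, -0.00033177,  0.00043166,  0.00058259,
       -0.00044916]), 'joint_torque': array([ 5.89284955e-04, -5.06099868e+01, -2.91407347e+01, -1.16626884e-04,
        4.43554163e-03,  3.97199381e-05]), 'position': array([ 0.19561384, -0.51362568,  0.19203536]), 'orientation': array([ 9.83505478e-01,  1.80877350e-01, -4.59304776e-05, -5.97793058e-04]), 'ft_force': array([-0.80777721,  0.17324757,  0.21329037]), 'moment': array([0.00689368, 0.00635219, 0.02998093]), 'grip_width': 1.0010080924117977}
side {'vfov': 57.877416357459815, 'cx': 275.23514268777035, 'cy': 209.29899601987472, 'world_from_camera': array([[ 0.97643347,  0.13681257, -0.16691316,  0.38777816],
       [-0.21509562,  0.55365784, -0.80448547, -0.70796042],
       [-0.01765095,  0.82142883,  0.57003783,  0.64903322],
       [ 0.        ,  0.        ,  0.        ,  1.        ]])}
top {'vfov': 42.34178990924342, 'cx': 283.73822806384203, 'cy': 202.94825052094833, 'world_from_camera': array([[-0.01725658,  0.97995515, -0.19846944,  0.2488881 ],
       [-0.99975673, -0.0196387 , -0.01004013,  0.0268876 ],
       [-0.01373655,  0.1982479 ,  0.98005565,  1.71415806],
       [ 0.        ,  0.        ,  0.        ,  1.        ]])}
wrist {'vfov': 64.18247218982629, 'cx': 278.0214110160725, 'cy': 218.6740372342527, 'world_from_camera': array([[ 3.56005958e-01,  8.94361276e-01,  2.70883123e-01,
         2.65624060e-01],
       [-9.34483332e-01,  3.40972677e-01,  1.02364720e-01,
        -4.88506370e-01],
       [-8.12702190e-04, -2.89578214e-01,  9.57154009e-01,
         3.72399324e-01],
       [ 0.00000000e+00,  0.00000000e+00,  0.00000000e+00,
         1.00000000e+00]])}
```

View pics/side0.png

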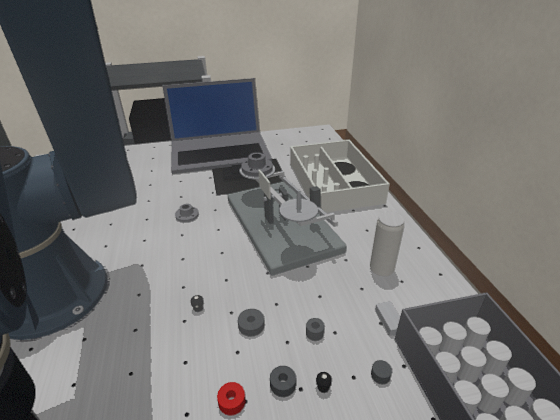

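View pics/top0.png

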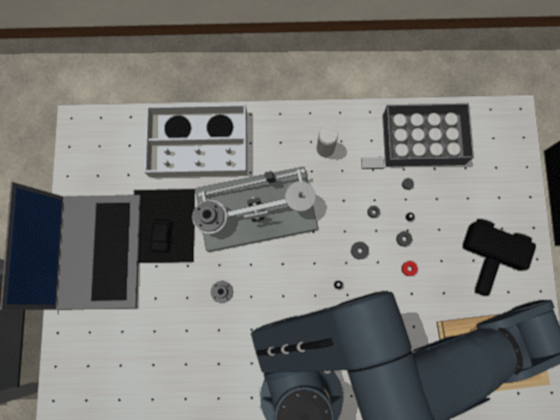

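View pics/wrist0.png

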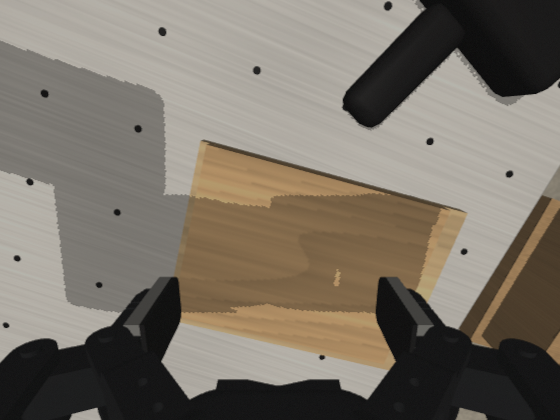

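```bash
cat > h.py <<'E'
import numpy as np, cv2
from plant import *
def ray(m,u,v,H=420):
    f=H/2/np.tan(np.radians(m["vfov"])/2)
    d=np.array([(u-m["cx"])/f,-(v-m["cy"])/f,-1.0])
    T=m["world_from_camera"]; return T[:3,3],T[:3,:3]@d
def onz(m,u,v,z):
    o,d=ray(m,u,v); return o+d*(z-o[2])/d[2]
def tri(m1,p1,m2,p2):
    o1,d1=ray(m1,*p1);o2,d2=ray(m2,*p2)
    A=np.stack([d1,-d2],1); t=np.linalg.lstsq(A,o2-o1,rcond=None)[0]
    a=o1+t[0]*d1;b=o2+t[1]*d2
    return (a+b)/2,np.linalg.norm(a-b)
def proj(m,P):
    T=m["world_from_camera"];p=T[:3,:3].T@(np.asarray(P)-T[:3,3]);f=210/np.tan(np.radians(m["vfov"])/2)
    return m["cx"]+f*p[0]/-p[2], m["cy"]-f*p[1]/-p[2]
E
python3 - <<'E'
from h import *
s=cv2.imread("pics/side0.png");t=cv2.imread("pics/top0.png")
cv2.imwrite("pics/s_bal.png",cv2.resize(s[140:280,170:370],None,fx=4,fy=4,interpolation=cv2.INTER_CUBIC))
cv2.imwrite("pics/t_bal.png",cv2.resize(t[155:265,180:340],None,fx=5,fy=5,interpolation=cv2.INTER_CUBIC))
cv2.imwrite("pics/t_w.png",cv2.resize(t[170:300,320:440],None,fx=4.5,fy=4.5,interpolation=cv2.INTER_CUBIC))
E
```

```text
(no output)
```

View pics/s_bal.png

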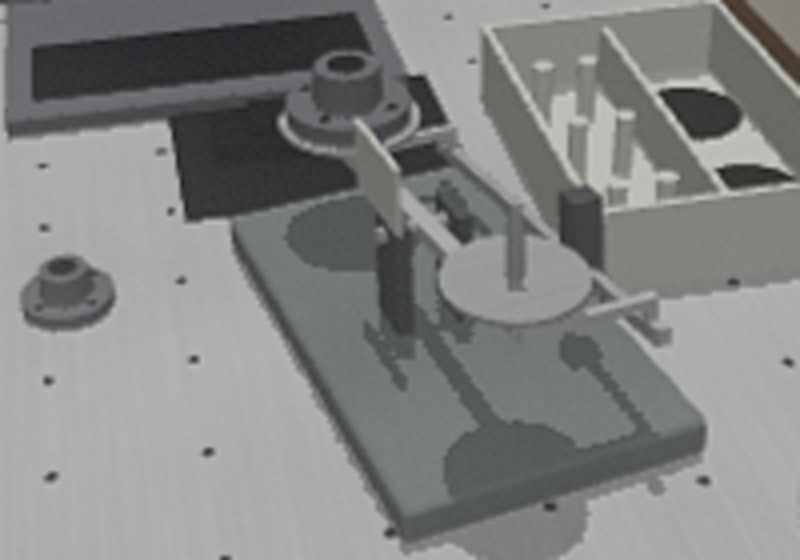

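View pics/t_bal.png

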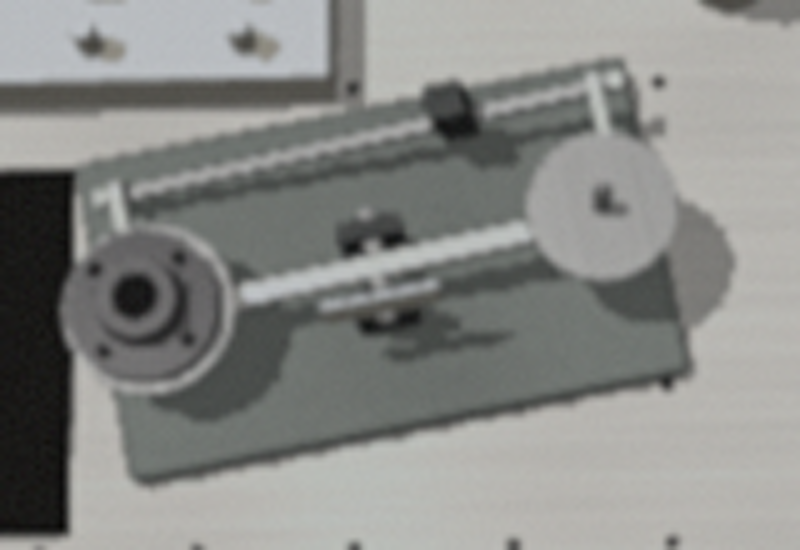

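View pics/t_w.png

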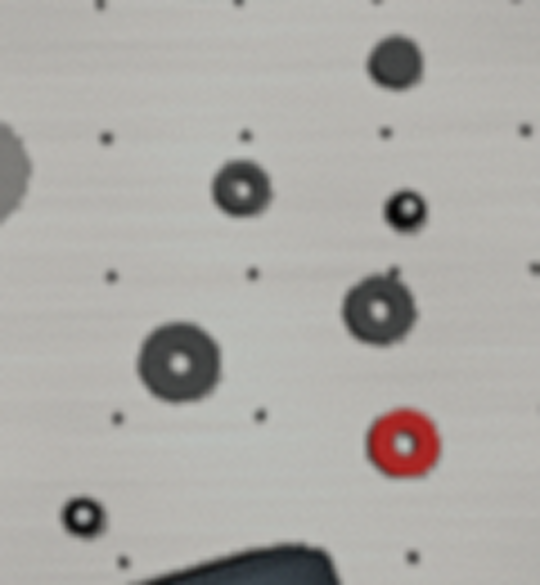

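```bash
python3 - <<'E'
from h import *
np.set_printoptions(precision=4,suppress=True)
S=camera_model("side");T=camera_model("top")
sc=lambda u,v:(u/4+170-.375,v/4+140-.375)
tc=lambda u,v:(u/5+180-.4,v/5+155-.4)
tw=lambda u,v:(u/4.5+320-.4,v/4.5+170-.4)
print("pan",tri(S,sc(516,281),T,tc(602,208)))
print("posttop",tri(S,sc(517,206),T,tc(603,191)))
print("rider top",tri(S,sc(580,193),T,tc(450,97)))
print("hub top",tri(S,sc(348,63),T,tc(134,295)))
# base top corners z=.028
for c in [(140,480),(690,365),(620,60),(80,165)]: print("corner",onz(T,*tc(*c),.028))
for c in [(410,525),(704,432),(236,222)]: print("side corner",onz(S,*sc(*c),.028))
for n,c,z in [("200",(241,188),.027),("300",(379,309),.024),("400",(179,362),.022),("plug",(395,63),.022),("mA",(406,211),.03),("mB",(84,517),.03),("red",(403,443),.024)]:
    print(n,onz(T,*tw(*c),z))
for n,c,z in [("200",(315,325),.027),("300",(283,376),.024),("400",(251,318),.022)]: print(n,"side",onz(S,*c,z))
# rail ends
print("rail end w",tri(S,sc(655,330),T,tc(612,80)))
E
```

```text
pan (array([ 0.5882, -0.0057,  0.1404]), np.float64(0.0022336010845430084))
posttop (array([ 0.5875, -0.0056,  0.1919]), np.float64(0.0030257470073641246))
rider top (array([0.657 , 0.084 , 0.1374]), np.float64(0.001219961918159385))
hub top (array([0.5385, 0.27  , 0.1536]), np.float64(0.0017359829238970423))
corner [0.4433 0.2846 0.028 ]
corner [ 0.5092 -0.0608  0.028 ]
corner [ 0.7083 -0.0217  0.028 ]
corner [0.6461 0.3252 0.028 ]
side corner [ 0.5086 -0.0751  0.028 ]
side corner [ 0.7039 -0.0372  0.028 ]
side corner [0.4481 0.2764 0.028 ]
200 [ 0.5577 -0.2377  0.027 ]
300 [ 0.4709 -0.3296  0.024 ]
400 [ 0.4368 -0.1894  0.022 ]
plug [ 0.6467 -0.3521  0.022 ]
mA [ 0.5386 -0.3514  0.03  ]
mB [ 0.3311 -0.1189  0.03  ]
red [ 0.3778 -0.3404  0.024 ]
200 side [ 0.5599 -0.2439  0.027 ]
300 side [ 0.4729 -0.3339  0.024 ]
400 side [ 0.4388 -0.1934  0.022 ]
rail end w (array([ 0.6761, -0.0143,  0.0959]), np.float64(0.0020813183974693187))
```

Call:
move_arm --targets '[[[0.0445,-0.022,-0.0125],0,1],[[0.0445,-0.022,-0.0125],0,1],[[0.0445,-0.022,-0.0125],0,1],[[0.0445,-0.022,-0.0125],0,1],[[0.0445,-0.022,-0.0125],0,1],[[0.0445,-0.022,-0.0125],0,1],[[0.0445,-0.022,-0.0125],0,1],[[0.0445,-0.022,-0.0125],0,1]]' --force 30

```text
time_s: 0.82
position: [0.4121, -0.2776, 0.2709]
orientation: [0.984, 0.176, -0.001, -0.003]
ft_force: [0.5, -0.6, -0.3]
grip_width: -0.002
```

Call:
move_arm --targets '[[[0.047,-0.018,-0.0125],0,1],[[0.047,-0.018,-0.0125],0,1],[[0.047,-0.018,-0.0125],0,1],[[0,0,0],0.03,1],[[0,0,0],0.03,1],[[0,0,0],0,1]]'

```text
time_s: 1.32
position: [0.5076, -0.1897, 0.3027]
orientation: [0.997, 0.083, -0.0, -0.003]
ft_force: [0.1, -0.3, -0.4]
grip_width: -0.002
```

```bash
python3 - <<'E'
from h import *
np.set_printoptions(precision=4,suppress=True)
s=read_state();print(s["time_s"],s["position"],s["orientation"],s["ft_force"])
m=camera_model("wrist");print(m["world_from_camera"])
np.save("w1.npy",m,allow_pickle=True)
cv2.imwrite("pics/w1.png",capture("wrist"))
E
```

```text
1.3167 [ 0.5076 -0.1897  0.3027] [ 0.9965  0.083  -0.0004 -0.0031] [ 0.1034 -0.3023 -0.3941]
[[ 0.1657  0.9435  0.2869  0.5816]
 [-0.9862  0.1603  0.0421 -0.1796]
 [-0.0062 -0.2899  0.957   0.4829]
 [ 0.      0.      0.      1.    ]]
```

View pics/w1.png

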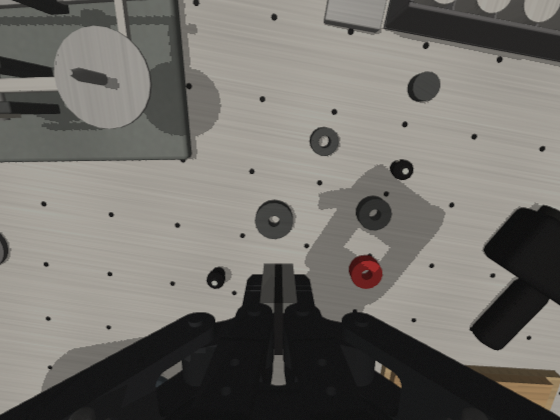

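```bash
python3 - <<'E'
from h import *
np.set_printoptions(precision=4,suppress=True)
im=cv2.imread("pics/w1.png");m=np.load("w1.npy",allow_pickle=True).item()
T=camera_model("top");S=camera_model("side")
g=im.max(2)
def ell(u,v,r,lo,hi):
    mk=((g>=lo)&(g<=hi)).astype(np.uint8)
    cs,_=cv2.findContours(mk,cv2.RETR_EXTERNAL,cv2.CHAIN_APPROX_NONE)
    c=[c for c in cs if cv2.contourArea(c)>80 and abs(cv2.boundingRect(c)[0]+cv2.boundingRect(c)[2]/2-u)<r and abs(cv2.boundingRect(c)[1]+cv2.boundingRect(c)[3]/2-v)<r]
    for k in c:
        print("  ",cv2.fitEllipse(k))
for n,u,v in [("200",324,141),("300",374,213),("400",274,219)]:
    print(n,im[v-12:v+13:6,u+12]); ell(u,v,15,0,85)
    
# hole top centres by eye at height
for n,u,v,z in [("200",324,140,.027),("300",374,212,.024),("400",275,218,.022)]: print(n,onz(m,u,v,z))
for z in (.138,.141): print("pan",onz(m,102,77,z))
cv2.imwrite("pics/w1p.png",cv2.resize(im[0:170,0:230],None,fx=3.4,fy=3.4,interpolation=cv2.INTER_CUBIC))
cv2.imwrite("pics/w1w.png",cv2.resize(im[110:260,240:420],None,fx=4,fy=4,interpolation=cv2.INTER_CUBIC))
E
```

```text
200 [[154 162 166]
 [ 67  69  69]
 [ 65  67  67]
 [ 68  70  70]
 [150 157 162]]
   ((323.7491149902344, 140.98512268066406), (27.604158401489258, 28.2064266204834), 111.67858123779297)
300 [[ 96 101 103]
 [ 45  47  47]
 [ 45  47  47]
 [ 45  47  47]
 [ 67  69  70]]
   ((373.1711120605469, 212.58172607421875), (33.40800476074219, 35.38606643676758), 123.44707489013672)
400 [[48 50 50]
 [64 65 66]
 [64 66 66]
 [64 66 66]
 [64 66 66]]
   ((273.890625, 218.93226623535156), (36.86288070678711, 38.17255783081055), 3.514420509338379)
200 [ 0.5627 -0.2417  0.027 ]
300 [ 0.4766 -0.3326  0.024 ]
400 [ 0.4437 -0.1954  0.022 ]
pan [ 0.5896 -0.0053  0.138 ]
pan [ 0.5896 -0.0068  0.141 ]
```

View pics/w1p.png

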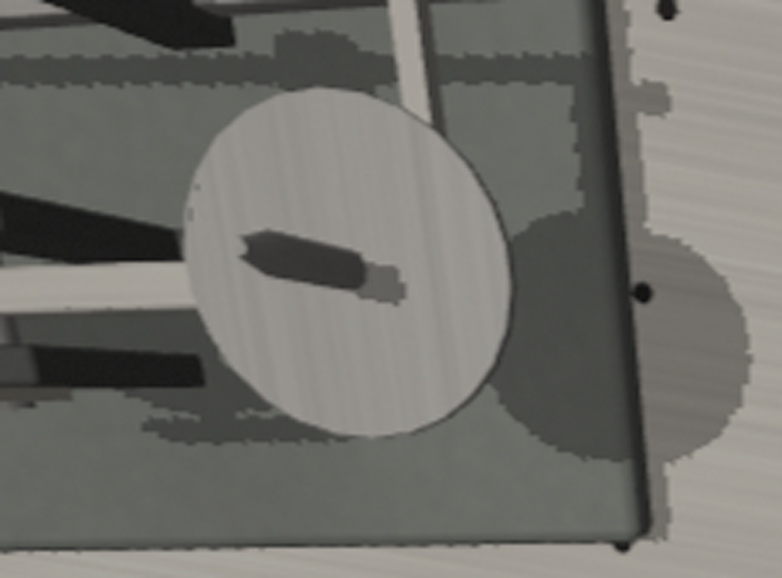

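View pics/w1w.png

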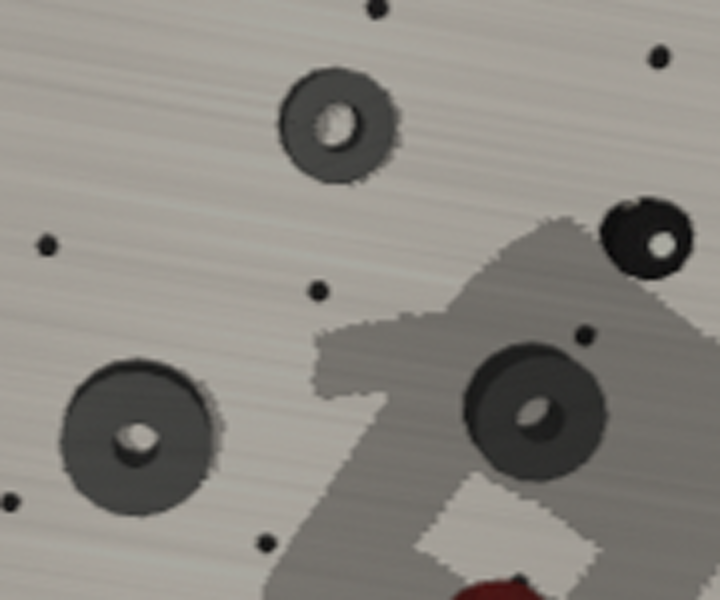

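```bash
python3 - <<'E'
from h import *
np.set_printoptions(precision=4,suppress=True)
m=np.load("w1.npy",allow_pickle=True).item();S=camera_model("side")
print("ptop",onz(m,72.3,71.8,.1915),tri(m,(72.3,71.8),S,(299,191.3)))
print("pbase",onz(m,106,80.6,.1405))
for n,u,v,z in [("200",324.7,140.7,.027),("300",374.1,212.6,.024),("400",273.9,219.2,.022)]: print(n,onz(m,u,v,z))
E
```

```text
ptop [ 0.5884 -0.0086  0.1915] (array([ 0.5881, -0.0103,  0.1946]), np.float64(0.00034742769724972706))
pbase [ 0.587  -0.0103  0.1405]
200 [ 0.562  -0.2428  0.027 ]
300 [ 0.4758 -0.3329  0.024 ]
400 [ 0.4416 -0.1942  0.022 ]
```

Call:
move_arm --targets '[[[0.0228,-0.0346,0.0177],0,1],[[0.0228,-0.0346,0.0177],0,1],[[0.0228,-0.0346,0.0177],0,1],[[0.0228,-0.0346,0.0177],0,1],[[0.0228,-0.0346,0.0177],0,1],[[0.0228,-0.0346,0.0177],0,1],[[0,0,0],0,1]]'

```text
time_s: 1.95
position: [0.5865, -0.0049, 0.2141]
orientation: [0.996, 0.093, -0.001, -0.002]
ft_force: [-0.6, 0.3, -0.7]
grip_width: 0.001
```

```bash
python3 - <<'E'
from h import *
np.set_printoptions(precision=4,suppress=True)
s=read_state();print(s["time_s"],s["position"],s["orientation"],s["ft_force"])
m=camera_model("wrist")
np.save("w2.npy",m,allow_pickle=True)
cv2.imwrite("pics/w2.png",capture("wrist"))
E
```

```text
1.95 [ 0.5865 -0.0049  0.2141] [ 0.9957  0.0926 -0.0007 -0.002 ] [-0.5782  0.2554 -0.672 ]
```

View pics/w2.png

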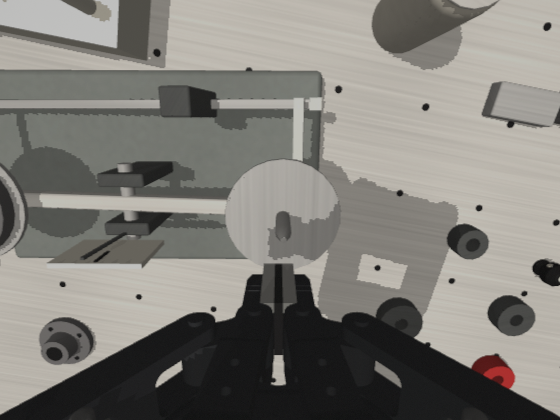

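```bash
python3 - <<'E'
from h import *
np.set_printoptions(precision=4,suppress=True)
m=np.load("w2.npy",allow_pickle=True).item();im=cv2.imread("pics/w2.png")
print("tcp proj",proj(m,[.5865,-.0049,.2141]))
cv2.imwrite("pics/w2p.png",cv2.resize(im[150:280,210:350],None,fx=4,fy=4,interpolation=cv2.INTER_CUBIC))
cv2.imwrite("pics/w2r.png",cv2.resize(im[65:145,120:340],None,fx=3.6,fy=3.6,interpolation=cv2.INTER_CUBIC))
E
```

```text
tcp proj (np.float64(276.11958320187074), np.float64(251.6547254165743))
```

View pics/w2p.png

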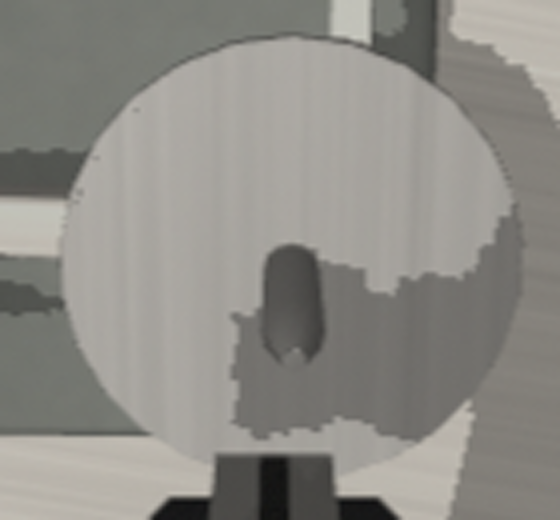

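View pics/w2r.png

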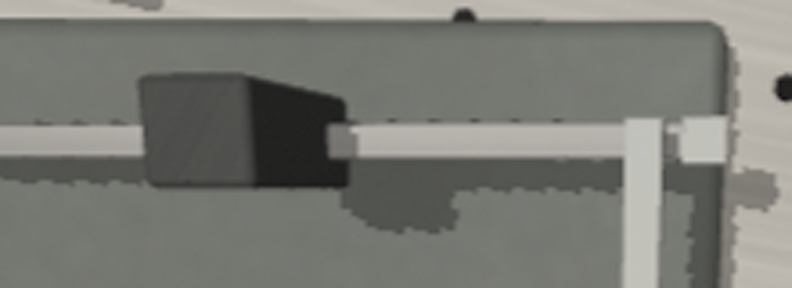

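```bash
python3 - <<'E'
from h import *
from scipy.spatial.transform import Rotation as R
np.set_printoptions(precision=4,suppress=True)
m=np.load("w2.npy",allow_pickle=True).item()
s=read_state();print(s["position"],s["dq"])
p=s["position"];Q=R.from_quat(s["orientation"]).as_matrix()
for x in (-.011,0,.011):
  for z in (0,-.019,-.03): print(x,z,np.round(proj(m,p+Q@[x,0,z]),1))
T=m["world_from_camera"]; print("cam in tool",Q.T@(T[:3,3]-p),"\n",Q.T@T[:3,:3])
print("post by w2",onz(m,283.1,237.1,.1915),onz(m,283.1,237.1,.194), "panc", onz(m,283,213,.1405))
E
```

```text
[ 0.5861 -0.0069  0.2153] [-0.0565 -0.0396 -0.01   -0.0128  0.0206 -0.0203]
-0.011 0 [279.4 271. ]
-0.011 -0.019 [279.5 286.7]
-0.011 -0.03 [279.5 297.3]
0 0 [279.4 253.6]
0 -0.019 [279.5 267.8]
0 -0.03 [279.6 277.4]
0.011 0 [279.4 235.7]
0.011 -0.019 [279.5 248.2]
0.011 -0.03 [279.6 256.7]
cam in tool [ 0.0754 -0.0006 -0.1791] 
 [[ 0.0003  0.957   0.2901]
 [ 1.     -0.0006  0.0009]
 [ 0.001   0.2901 -0.957 ]]
post by w2 [ 0.588  -0.009   0.1915] [ 0.5889 -0.0088  0.194 ] panc [ 0.5896 -0.0091  0.1405]
```

Call:
move_arm --targets '[[[0.002,0.003,0.0225],0,1],[[0,0,0],0,1],[[0,0,0],0,1]]'

```text
time_s: 2.25
position: [0.5879, -0.0114, 0.1981]
orientation: [0.995, 0.095, -0.0, -0.001]
ft_force: [0.0, 0.1, 0.5]
grip_width: 0.0
```

Call:
move_arm --targets '[[[0,0,0],0,1]]'

```text
time_s: 2.33
position: [0.5876, -0.0124, 0.1986]
orientation: [0.995, 0.095, -0.0, -0.001]
ft_force: [-0.2, -0.0, -0.7]
grip_width: 0.001
```

```bash
python3 - <<'E'
from h import *
s=read_state();print(s["time_s"],s["position"],s["dq"],s["ft_force"])
im=capture("side"); cv2.imwrite("pics/s3.png",cv2.resize(im[130:250,220:380],None,fx=5,fy=5,interpolation=cv2.INTER_CUBIC))
s=read_state();print(s["position"],s["ft_force"])
E
```

```text
2.3333 [ 0.58758843 -0.0124123   0.1986315 ] [-0.01982104 -0.01845018 -0.01501228 -0.00107712  0.01279785 -0.01779497] [-0.23693942 -0.01435406 -0.74587506]
[ 0.58789376 -0.01246851  0.19912145] [-0.3476598  -0.67974144  0.30169888]
```

View pics/s3.png

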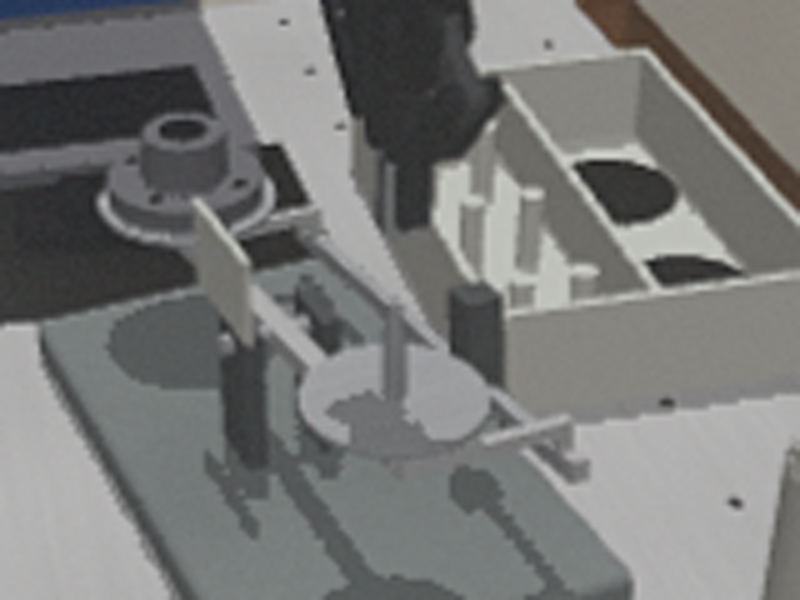

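```bash
python3 - <<'E'
from h import *
S=camera_model("side");T=camera_model("top")
p=read_state()["position"]
c=lambda q:((q[0]-220)*5,(q[1]-130)*5)
print("tcp",c(proj(S,p)),"posttop est",c(proj(S,[.588,-.0088,.1915])), "pan",c(proj(S,[.588,-.0088,.1405])))
for z in (.199,.21,.22,.23): print(z,c(proj(S,[p[0],p[1],z])))
t=capture("top"); cv2.imwrite("pics/t3.png",cv2.resize(t[140:265,180:340],None,fx=5,fy=5,interpolation=cv2.INTER_CUBIC))
E
```

```text
tcp (np.float64(396.3352216495278), np.float64(300.6414103852944)) posttop est (np.float64(394.08842700911663), np.float64(310.80274386412356)) pan (np.float64(392.14836980566076), np.float64(403.43137075898073))
0.199 (np.float64(396.3302212164618), np.float64(300.8722431421995))
0.21 (np.float64(396.78647069317435), np.float64(279.8106024497193))
0.22 (np.float64(397.2071716260132), np.float64(260.3899733012065))
0.23 (np.float64(397.6336388790287), np.float64(240.70315609139158))
```

View pics/t3.png

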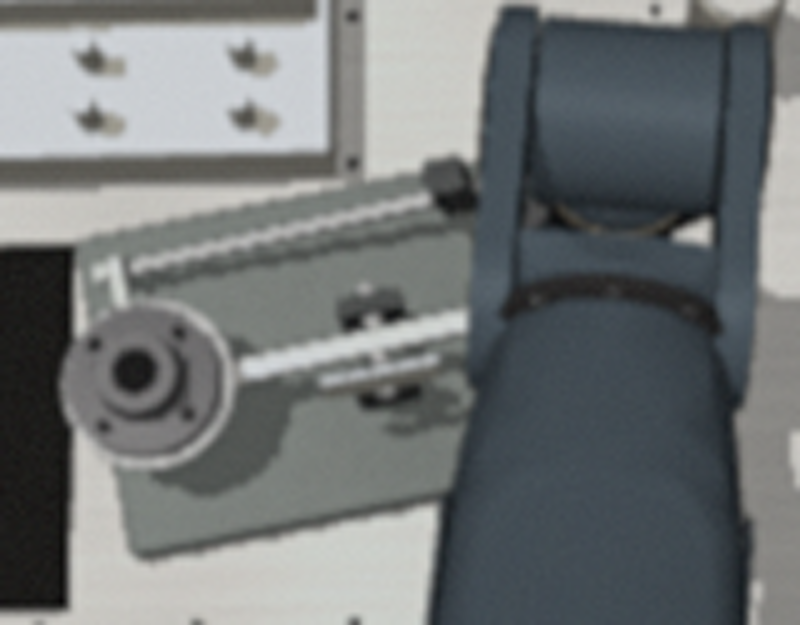

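```bash
python3 - <<'E'
from h import *
np.set_printoptions(precision=4,suppress=True)
S=camera_model("side")
m=camera_model("wrist"); im=capture("wrist"); cv2.imwrite("pics/w4.png",cv2.resize(im[150:350,190:370],None,fx=3,fy=3))
print(read_state()["position"])
sp=lambda u,v:(220+u/5-.4,130+v/5-.4)
for a in [(399,222),(432,232),(415,228)]: print(tri(m,(278.7,264),S,sp(*a)))
E
```

```text
[ 0.5881 -0.012   0.199 ]
(array([ 0.5926, -0.0101,  0.2362]), np.float64(0.00948251560711216))
(array([ 0.5996, -0.0132,  0.2354]), np.float64(0.005474811875349087))
(array([ 0.5959, -0.0117,  0.2354]), np.float64(0.002020747961284789))
```

View pics/w4.png

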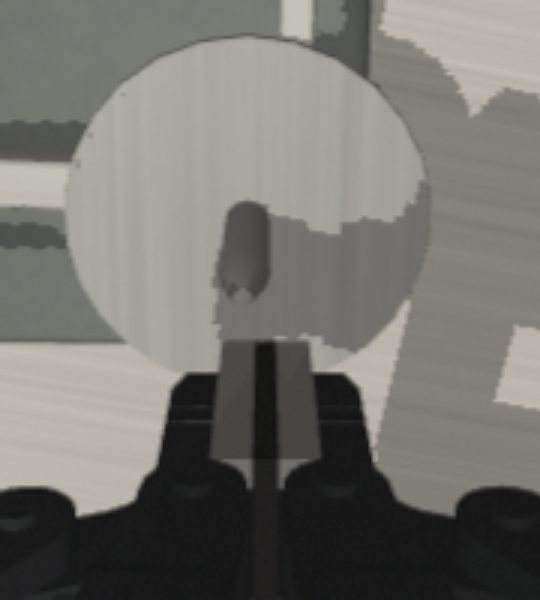

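Call:
move_arm --targets '[[[0.0005,-0.0037,0.006],0,1],[[0,0,0],0,1],[[0,0,0.004],0,1],[[0,0,0],0,1],[[0,0,0],0,1]]'

```text
time_s: 2.9
position: [0.5882, -0.0092, 0.1918]
orientation: [0.995, 0.095, 0.002, -0.001]
ft_force: [0.1, -0.3, 0.2]
grip_width: 0.001
```

Call:
move_arm --targets '[[[0,0,0.004],0,1],[[0,0,0],0,1]]'

```text
time_s: 3.07
position: [0.5882, -0.0091, 0.1883]
orientation: [0.995, 0.095, 0.001, -0.001]
ft_force: [-0.5, 0.1, -0.7]
grip_width: 0.001
```

Call:
move_arm --targets '[[[0,0,0.006],0,1],[[0,0,0],0,1]]'

```text
time_s: 3.23
position: [0.5882, -0.0091, 0.183]
orientation: [0.995, 0.095, 0.001, -0.001]
ft_force: [0.1, 0.0, -0.4]
grip_width: 0.0
```

```bash
python3 - <<'E'
from h import *
s=read_state();print(s["time_s"],s["position"],s["ft_force"])
im=capture("side"); cv2.imwrite("pics/s5.png",cv2.resize(im[130:250,220:380],None,fx=5,fy=5,interpolation=cv2.INTER_CUBIC))
E
```

```text
3.2333 [ 0.58816786 -0.00907016  0.18295305] [ 0.08899914  0.04969852 -0.42160459]
```

View pics/s5.png

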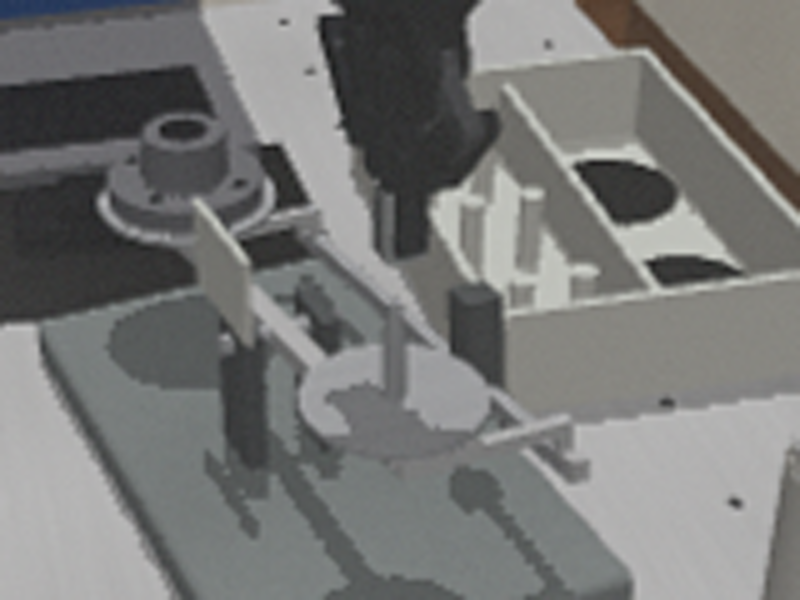

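Call:
move_arm --targets '[[[0,0,0.025],0,1],[[0,0,0],0,1],[[0,0,0],0,1]]'

```text
time_s: 3.53
position: [0.5891, -0.0091, 0.164]
orientation: [0.995, 0.095, 0.003, -0.0]
ft_force: [0.5, 0.8, -0.3]
grip_width: 0.0
```

Call:
move_arm --targets '[[[0,0,0.004],0,1],[[0,0,0],0,1]]'

```text
time_s: 3.7
position: [0.5894, -0.0091, 0.1615]
orientation: [0.995, 0.095, 0.003, -0.0]
ft_force: [0.3, -0.2, -0.3]
grip_width: -0.002
```

Call:
move_arm --targets '[[[0,0,0.004],0,1],[[0,0,0],0,1]]'

```text
time_s: 3.87
position: [0.5899, -0.0092, 0.1591]
orientation: [0.995, 0.095, 0.003, -0.0]
ft_force: [1.1, 1.2, -0.4]
grip_width: -0.004
```

```bash
python3 - <<'E'
from h import *
s=read_state();print(s["time_s"],s["position"],s["ft_force"])
im=capture("side"); cv2.imwrite("pics/s6.png",cv2.resize(im[130:250,220:380],None,fx=5,fy=5,interpolation=cv2.INTER_CUBIC))
E
```

```text
3.8667 [ 0.58985676 -0.0091917   0.15914163] [ 1.12149822  1.16258163 -0.37172929]
```

View pics/s6.png

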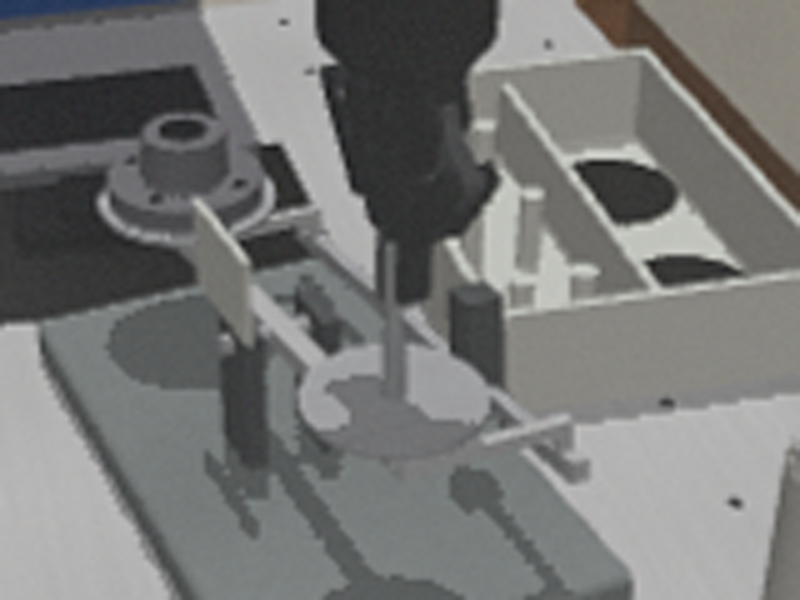

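Call:
move_arm --targets '[[[0,0,0.005],0,1],[[0,0,0],0,1]]'

```text
time_s: 4.08
position: [0.5905, -0.0093, 0.1561]
orientation: [0.995, 0.095, 0.004, -0.0]
ft_force: [-1.6, -0.0, 1.9]
grip_width: -0.002
```

Call:
move_arm --targets '[[[0,0,0.005],0,1],[[0,0,0],0,1]]'

```text
time_s: 4.25
position: [0.5907, -0.0094, 0.1521]
orientation: [0.995, 0.095, 0.005, 0.0]
ft_force: [-0.6, 0.3, 1.8]
grip_width: 0.001
```

```bash
python3 - <<'E'
from h import *
s=read_state();print(s["time_s"],s["position"],s["ft_force"])
im=capture("side"); cv2.imwrite("pics/s7.png",cv2.resize(im[130:250,220:380],None,fx=5,fy=5,interpolation=cv2.INTER_CUBIC))
im=capture("wrist"); cv2.imwrite("pics/w7.png",cv2.resize(im[150:350,190:370],None,fx=3,fy=3))
print(read_state()["ft_force"])
E
```

```text
4.25 [ 0.59070951 -0.00935849  0.15214766] [-0.61583282  0.31087981  1.82237455]
[-1.59228287  0.42961982  2.5217032 ]
```

View pics/s7.png

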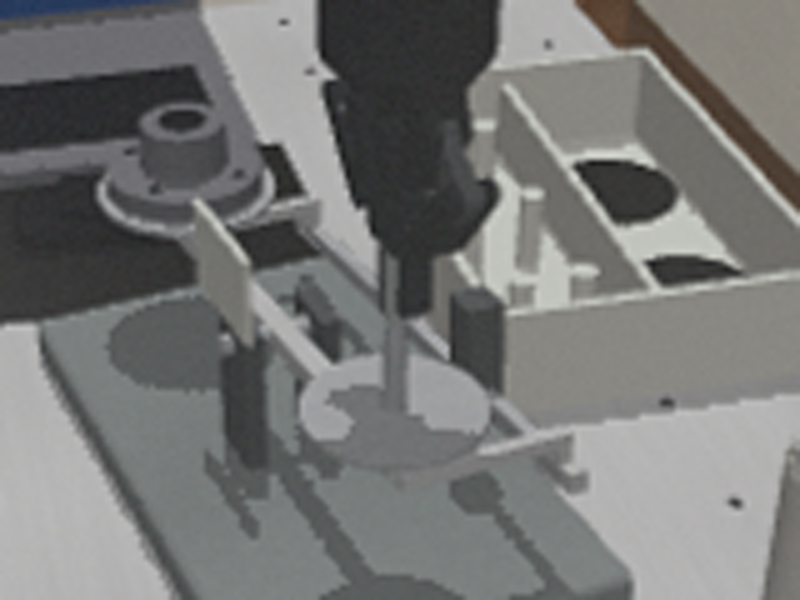

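View pics/w7.png

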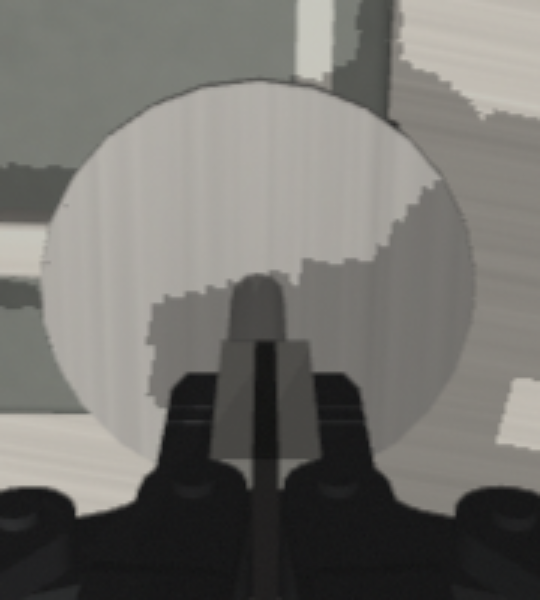

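```bash
python3 - <<'E'
from h import *
F=[]
for i in range(20):
    capture("side") if i else None
    F.append(read_state()["ft_force"])
F=np.array(F);print(F.mean(0),F.std(0)/20**.5,read_state()["position"],read_state()["time_s"])
E
```

```text
[-1.68980682  0.23082367  2.10896125] [0.12144298 0.08779953 0.10527887] [ 0.5909755  -0.00934422  0.15283193] 5.3
```

Call:
move_arm --targets '[[[0,0,-0.04],0,1],[[0,0,-0.04],0,1],[[-0.0242,0.0411,0.0],0,-1],[[-0.0242,0.0411,0.0],0,-1],[[-0.0242,0.0411,0.01],0,-1],[[-0.0242,0.0411,0.015],0,-1],[[-0.0242,0.0411,0.015],0,-1],[[-0.0242,0.0411,0.015],0,-1]]'

```text
time_s: 5.97
position: [0.5164, -0.2284, 0.1756]
orientation: [0.995, 0.1, 0.009, 0.002]
ft_force: [1.2, -0.2, -0.3]
grip_width: 0.842
```

Call:
move_arm --targets '[[[-0.0242,0.0411,0.015],0,-1],[[-0.0242,0.0411,0.015],0,-1],[[-0.0242,0.0411,0.015],0,-1],[[0,0,0],0,-1],[[0,0,0],0,-1]]'

```text
time_s: 6.38
position: [0.4742, -0.3476, 0.1348]
orientation: [0.995, 0.097, 0.009, 0.003]
ft_force: [0.3, 0.2, -0.1]
grip_width: 0.997
```

```bash
python3 - <<'E'
from h import *
s=read_state();print(s["time_s"],s["position"],s["orientation"],s["dq"])
np.save("w8.npy",camera_model("wrist"),allow_pickle=True)
im=capture("wrist"); cv2.imwrite("pics/w8.png",im)
E
```

```text
6.3833 [ 0.4741988  -0.34764595  0.13482467] [0.99522604 0.09712513 0.00915727 0.0028251 ] [-0.0661899   0.03517592 -0.00493825 -0.01481068 -0.01955774 -0.03378365]
```

View pics/w8.png

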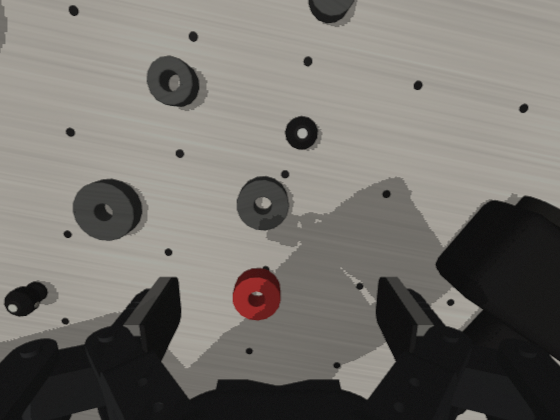

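```bash
python3 - <<'E'
from h import *
from scipy.spatial.transform import Rotation as R
np.set_printoptions(precision=4,suppress=True)
m=np.load("w8.npy",allow_pickle=True).item()
s=read_state();p=s["position"];Q=R.from_quat(s["orientation"]).as_matrix()
g=onz(m,262.7,202.3,.024);print(p,g,"tool delta",Q.T@(g-p),Q[:,2])
im=cv2.imread("pics/w8.png")
mk=(im.max(2)<90).astype(np.uint8)[170:240,225:300]
cs,_=cv2.findContours(mk,cv2.RETR_EXTERNAL,cv2.CHAIN_APPROX_NONE);c=max(cs,key=cv2.contourArea);print(cv2.fitEllipse(c),cv2.boundingRect(c))
print(onz(m,260,185,.024))
E
```

```text
[ 0.4742 -0.3474  0.1348] [ 0.4756 -0.3354  0.024 ] tool delta [ 0.0018 -0.0123  0.1107] [ 0.0184 -0.004  -0.9998]
((37.75925064086914, 33.0408821105957), (51.19647216796875, 53.2096061706543), 7.232989311218262) (12, 6, 52, 54)
[ 0.4906 -0.3303  0.024 ]
```

Call:
move_arm --targets '[[[0.001,-0.008,0.045],0,-1],[[0.001,-0.007,0.045],0,-1],[[0,0,0.045],0,-1],[[0,0,0.03],0,-1],[[0,0,0],0,-1],[[0,0,0],0,-1]]'

```text
time_s: 6.93
position: [0.482, -0.3326, 0.0027]
orientation: [0.995, 0.1, 0.013, 0.006]
ft_force: [0.7, -0.5, 1.6]
grip_width: 1.002
```

```bash
python3 - <<'E'
from h import *
s=read_state();print(s["time_s"],s["position"],s["orientation"],s["ft_force"])
np.save("w9.npy",camera_model("wrist"),allow_pickle=True)
im=capture("wrist"); cv2.imwrite("pics/w9.png",im)
im=capture("side"); cv2.imwrite("pics/s9.png",cv2.resize(im[300:420,180:380],None,fx=4,fy=4))
E
```

```text
6.9333 [ 0.48204278 -0.33255818  0.00274809] [0.99485228 0.10034606 0.01264152 0.00630828] [ 0.65511789 -0.47839531  1.61341315]
```

View pics/w9.png

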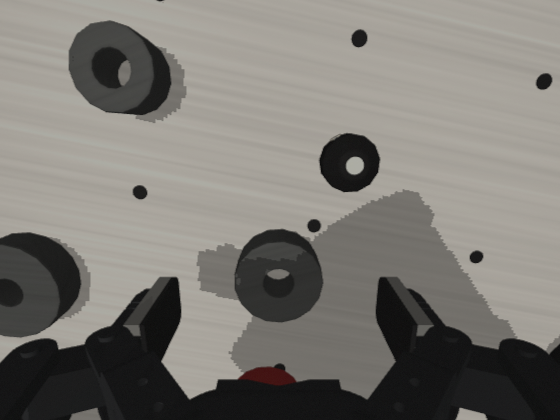

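View pics/s9.png

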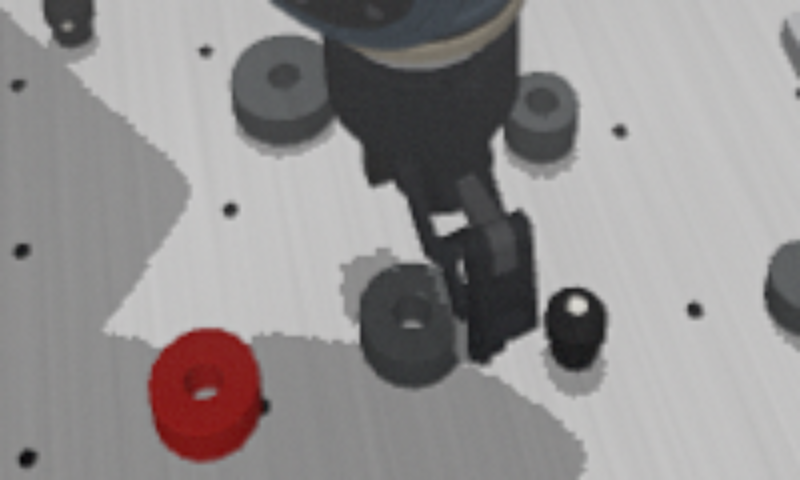

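```bash
cat > td.py <<'E'
from h import *
from scipy.spatial.transform import Rotation as R
np.set_printoptions(precision=4,suppress=True)
def td(f,u,v,z):
    m=np.load(f,allow_pickle=True).item()
    s=read_state();p=s["position"];Q=R.from_quat(s["orientation"]).as_matrix()
    g=onz(m,u,v,z);print(p,g,"tool delta",Q.T@(g-p),"zaxis",Q[:,2],"xaxis",Q[:,0],s["ft_force"])
E
python3 -c "
from td import *
td('w9.npy',279,284,.024)"
```

```text
[ 0.4823 -0.3332  0.0039] [ 0.4726 -0.3359  0.024 ] tool delta [-0.0096  0.001  -0.0204] zaxis [ 0.0278 -0.0112 -0.9996] xaxis [0.9796 0.1995 0.025 ] [0.3217 0.1346 0.0835]
```

Call:
move_arm --targets '[[[-0.011,0.001,0],0,-1],[[0,0,0],0,-1],[[0,0,0.025],0,-1],[[0,0,0],0,-1]]'

```text
time_s: 7.37
position: [0.4766, -0.3385, -0.01]
orientation: [0.995, 0.1, 0.017, 0.011]
ft_force: [-0.3, -0.1, -0.6]
grip_width: 0.999
```

```bash
python3 - <<'E'
from td import *
s=read_state();print(s["time_s"],s["position"],s["orientation"],s["ft_force"])
np.save("w10.npy",camera_model("wrist"),allow_pickle=True)
im=capture("wrist"); cv2.imwrite("pics/w10.png",im)
im=capture("side"); cv2.imwrite("pics/s10.png",cv2.resize(im[300:420,180:380],None,fx=4,fy=4))
E
```

```text
7.3667 [ 0.4766 -0.3385 -0.01  ] [0.9947 0.1005 0.0168 0.0107] [-0.3428 -0.0843 -0.5783]
```

View pics/w10.png

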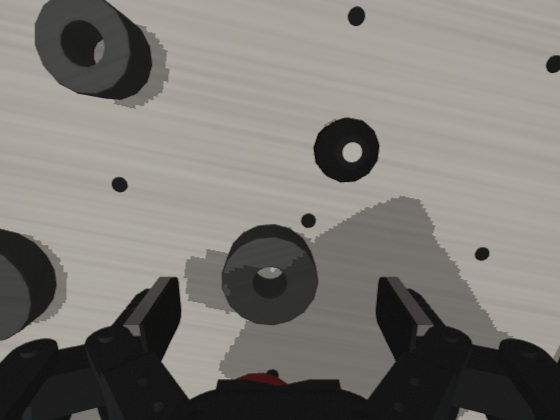

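View pics/s10.png

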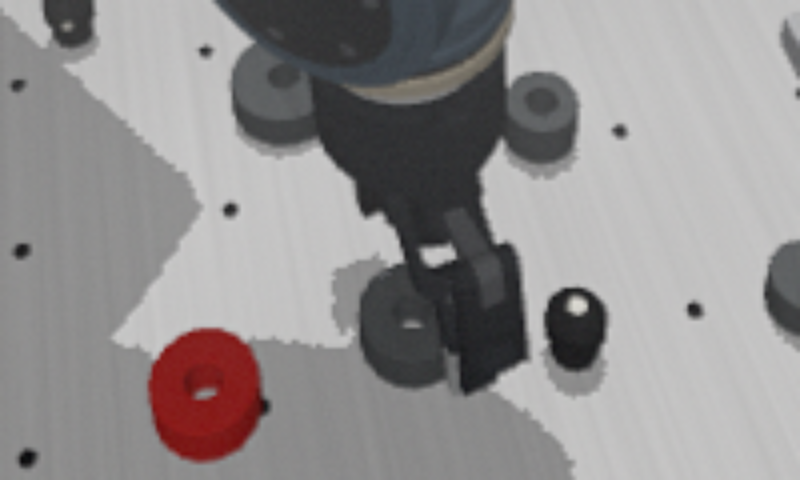

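```bash
python3 - <<'E'
from td import *
s=read_state();print(s["q"],s["dq"],s["position"],s["orientation"])
td('w10.npy',269.5,282,.024)
E
```

```text
[-0.702   0.6651  1.7202  0.0143  0.7139  0.6568] [ 0.0029 -0.006  -0.0049  0.0009  0.0032  0.0016] [ 0.4781 -0.3397 -0.0075] [0.9947 0.1005 0.0181 0.012 ]
[ 0.4781 -0.3397 -0.0075] [ 0.4732 -0.3353  0.024 ] tool delta [-0.0029 -0.0044 -0.0318] zaxis [ 0.0385 -0.0202 -0.9991] xaxis [0.9791 0.2004 0.0336] [0.0272 0.291  0.1595]
```

Call:
move_arm --targets '[[[-0.004,-0.006,0.01],0,-1],[[0,0,0.01],0,-1],[[0,0,0.01],0,-1],[[0,0,0],0,-1],[[0,0,0],0,-1]]'

```text
time_s: 7.88
position: [0.4757, -0.3367, -0.0311]
orientation: [0.995, 0.1, 0.019, 0.013]
ft_force: [0.1, -0.4, 0.1]
grip_width: 1.0
```

```bash
python3 - <<'E'
from td import *
s=read_state();print(s["time_s"],s["position"],s["orientation"],s["ft_force"])
np.save("w11.npy",camera_model("wrist"),allow_pickle=True)
im=capture("wrist"); cv2.imwrite("pics/w11.png",im)
im=capture("side"); cv2.imwrite("pics/s11.png",cv2.resize(im[300:420,180:380],None,fx=4,fy=4))
E
```

```text
7.8833 [ 0.4757 -0.3367 -0.0311] [0.9947 0.1004 0.0194 0.0133] [ 0.0773 -0.4473  0.0888]
```

View pics/w11.png

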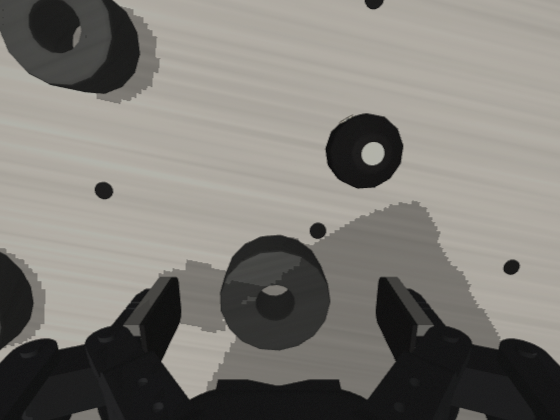

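View pics/s11.png

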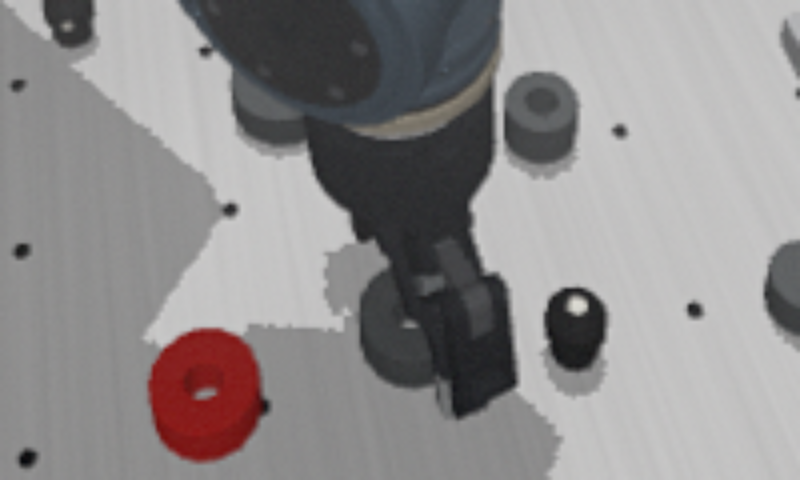

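```bash
python3 - <<'E'
from td import *
S=camera_model("side");m=np.load("w11.npy",allow_pickle=True).item()
sp=lambda u,v:(180+u/4-.4,300+v/4-.4)
print(tri(m,(396,279),S,sp(515,385)))
td('w11.npy',275,299,.024)
E
```

```text
(array([ 0.5006, -0.3807,  0.0328]), np.float64(0.009389549537927606))
[ 0.4756 -0.3367 -0.0309] [ 0.4747 -0.3351  0.024 ] tool delta [ 0.0013 -0.0001 -0.0549] zaxis [ 0.0413 -0.0226 -0.9989] xaxis [0.9791 0.2003 0.0359] [0.0033 0.1589 0.2993]
```

Call:
move_arm --targets '[[[0.001,0,0.007],0,-0.3],[[0,0,0],0,-0.3],[[0,0,0],0,-0.3]]' --force 40

```text
time_s: 8.23
position: [0.4771, -0.337, -0.0366]
orientation: [0.995, 0.1, 0.02, 0.014]
ft_force: [1.2, -0.3, 0.2]
grip_width: 0.651
```

Call:
move_arm --targets '[[[0,0,0],0,0],[[0,0,0],0,1],[[0,0,0],0,1],[[0,0,0],0,1],[[0,0,0],0,1]]'

```text
time_s: 8.65
position: [0.4771, -0.3369, -0.0362]
orientation: [0.995, 0.1, 0.02, 0.014]
ft_force: [0.3, -0.5, -0.4]
grip_width: 0.538
```

```bash
python3 - <<'E'
from td import *
s=read_state();print(s["time_s"],s["position"],s["orientation"],s["ft_force"],s["grip_width"])
im=capture("wrist"); cv2.imwrite("pics/w12.png",im)
im=capture("side"); cv2.imwrite("pics/s12.png",cv2.resize(im[300:420,180:380],None,fx=4,fy=4))
E
```

```text
8.65 [ 0.4771 -0.3369 -0.0362] [0.9947 0.1004 0.0197 0.0136] [ 0.3012 -0.5148 -0.4269] 0.5380589967925785
```

View pics/w12.png

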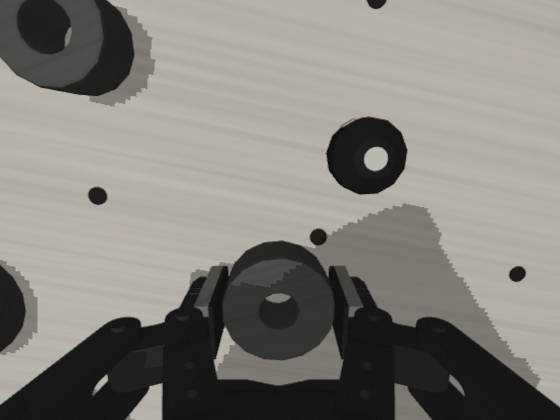

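View pics/s12.png

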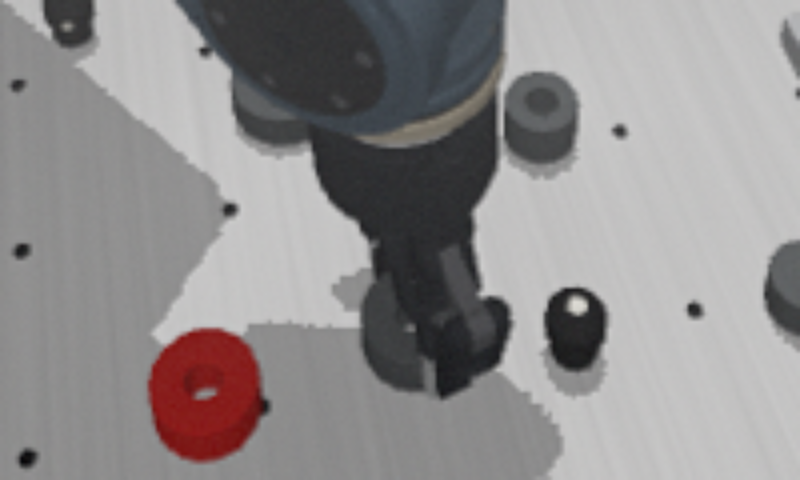

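Call:
move_arm --targets '[[[0,0,0],0,1],[[0,0,0],0,1],[[0,0,0],0,1]]'

```text
time_s: 9.0
position: [0.4771, -0.3369, -0.0362]
orientation: [0.995, 0.1, 0.02, 0.014]
ft_force: [0.3, -1.0, -0.1]
grip_width: 0.539
```

Call:
move_arm --targets '[[[0,0,-0.02],0,1],[[0,0,-0.04],0,1],[[0,0,0],0,1]]'

```text
time_s: 9.25
position: [0.4739, -0.3348, 0.0112]
orientation: [0.995, 0.1, 0.018, 0.012]
ft_force: [1.1, -0.5, -1.2]
grip_width: 0.538
```

```bash
python3 - <<'E'
from td import *
s=read_state();print(s["time_s"],s["position"],s["orientation"],s["ft_force"],s["grip_width"])
im=capture("wrist"); cv2.imwrite("pics/w13.png",im)
im=capture("side"); cv2.imwrite("pics/s13.png",cv2.resize(im[260:420,180:380],None,fx=4,fy=4,interpolation=cv2.INTER_CUBIC)[:600])
E
```

```text
9.25 [ 0.4739 -0.3348  0.0112] [0.9947 0.1004 0.0181 0.0119] [ 1.1436 -0.527  -1.1572] 0.5383645087289797
```

View pics/w13.png

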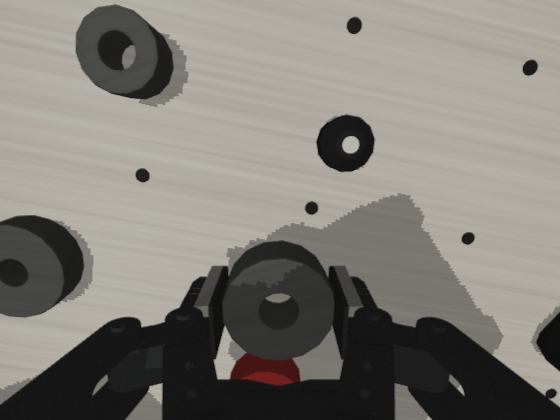

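View pics/s13.png

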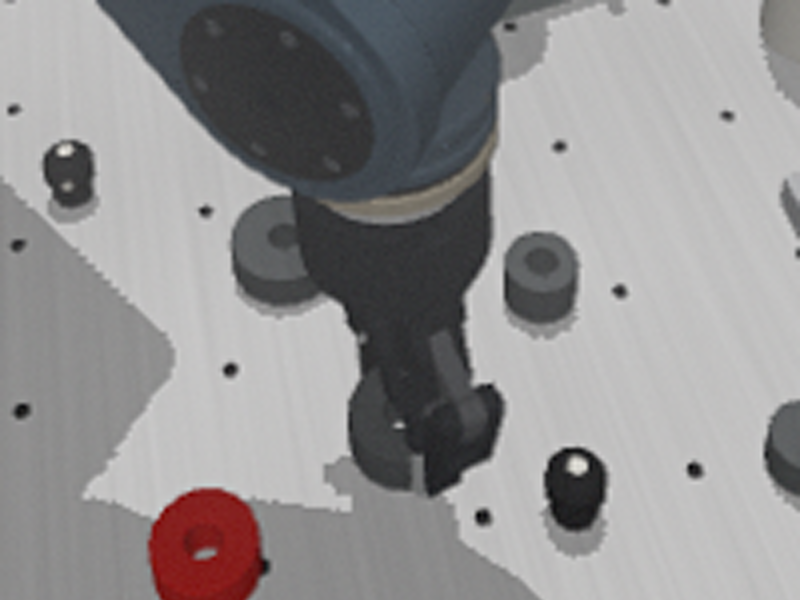

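Call:
move_arm --targets '[[[0,0,-0.05],0,1],[[0,0,-0.05],0,1],[[0,0,-0.05],0,1],[[0.0257,-0.0404,-0.0084],0,1],[[0.0257,-0.0404,-0.0084],0,1],[[0.0257,-0.0404,-0.0084],0,1],[[0.0257,-0.0404,-0.0084],0,1],[[0.0257,-0.0404,-0.0084],0,1]]'

```text
time_s: 10.02
position: [0.5318, -0.1492, 0.1557]
orientation: [0.995, 0.095, 0.01, 0.005]
ft_force: [0.6, -0.3, -2.7]
grip_width: 0.54
```

Call:
move_arm --targets '[[[0.025,-0.0375,-0.0142],0,1],[[0.025,-0.0375,-0.0142],0,1],[[0.02,-0.03,-0.0142],0,1],[[0,0,0],0,1],[[0,0,0],0,1]]'

```text
time_s: 10.43
position: [0.5712, -0.0432, 0.1858]
orientation: [0.995, 0.098, 0.006, 0.003]
ft_force: [0.4, -0.2, -2.4]
grip_width: 0.532
```

```bash
python3 - <<'E'
from td import *
s=read_state();print(s["time_s"],s["position"],s["orientation"],s["ft_force"],s["dq"])
np.save("w14.npy",camera_model("wrist"),allow_pickle=True)
im=capture("wrist"); cv2.imwrite("pics/w14.png",im)
td('w14.npy',279,310,.24)
E
```

```text
10.4333 [ 0.5712 -0.0432  0.1858] [0.9951 0.0984 0.0064 0.0027] [ 0.4271 -0.1749 -2.356 ] [ 0.0506  0.013  -0.022   0.012   0.0038  0.0265]
[ 0.5712 -0.0435  0.1858] [ 0.5664 -0.0454  0.24  ] tool delta [-0.0044  0.0013 -0.0542] zaxis [ 0.0134 -0.0039 -0.9999] xaxis [0.9807 0.1952 0.0124] [ 0.6256  0.8143 -3.397 ]
```

View pics/w14.png

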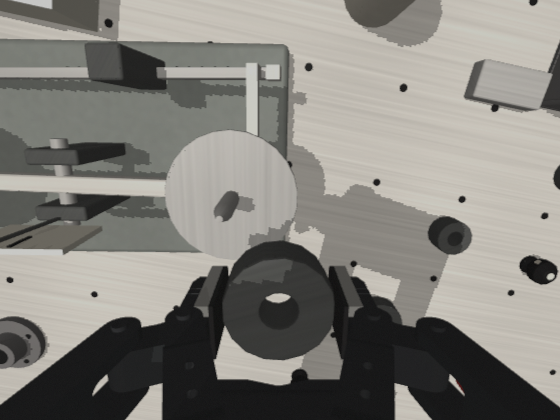

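```bash
python3 - <<'E'
from td import *
im=cv2.imread("pics/w14.png");cv2.imwrite("pics/w14p.png",cv2.resize(im[170:240,190:290],None,fx=6,fy=6,interpolation=cv2.INTER_CUBIC))
td('w14.npy',221,217,.192)
E
```

```text
[ 0.5712 -0.0435  0.1858] [ 0.5876 -0.0095  0.192 ] tool delta [ 0.0229 -0.03   -0.0061] zaxis [ 0.0134 -0.0039 -0.9999] xaxis [0.9807 0.1952 0.0124] [ 0.6256  0.8143 -3.397 ]
```

View pics/w14p.png

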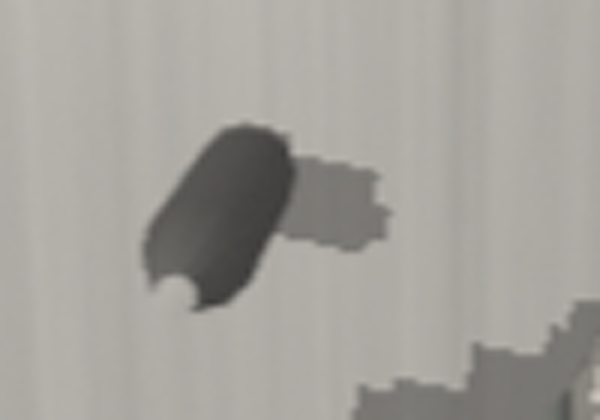

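Call:
move_arm --targets '[[[0.0142,-0.019,0],0,1],[[0.0142,-0.019,0],0,1],[[0,0,0],0,1],[[0,0,0],0,1],[[0,0,0],0,1]]'

```text
time_s: 10.9
position: [0.5851, -0.0127, 0.1805]
orientation: [0.995, 0.096, 0.002, 0.002]
ft_force: [-0.1, -0.3, -3.0]
grip_width: 0.535
```

```bash
python3 - <<'E'
from td import *
s=read_state();print(s["time_s"],s["position"],s["orientation"],s["ft_force"],s["dq"])
np.save("w15.npy",camera_model("wrist"),allow_pickle=True)
im=capture("wrist"); cv2.imwrite("pics/w15.png",cv2.resize(im[150:400,170:390],None,fx=2.4,fy=2.4,interpolation=cv2.INTER_CUBIC))
p=read_state()["position"];Q=R.from_quat(s["orientation"]).as_matrix()
P=np.array([.5878,-.009,.192]);print(Q.T@(P-p),Q[:,2])
im=capture("side"); cv2.imwrite("pics/s15.png",cv2.resize(im[110:230,220:380],None,fx=5,fy=5,interpolation=cv2.INTER_CUBIC))
E
```

```text
10.9 [ 0.5851 -0.0127  0.1805] [0.9954 0.0957 0.0023 0.0023] [-0.1391 -0.3379 -3.0169] [-0.0205  0.008   0.0145 -0.0071 -0.0041 -0.0099]
[ 0.0036 -0.0033 -0.0115] [ 0.0051 -0.004  -1.    ]
```

View pics/w15.png

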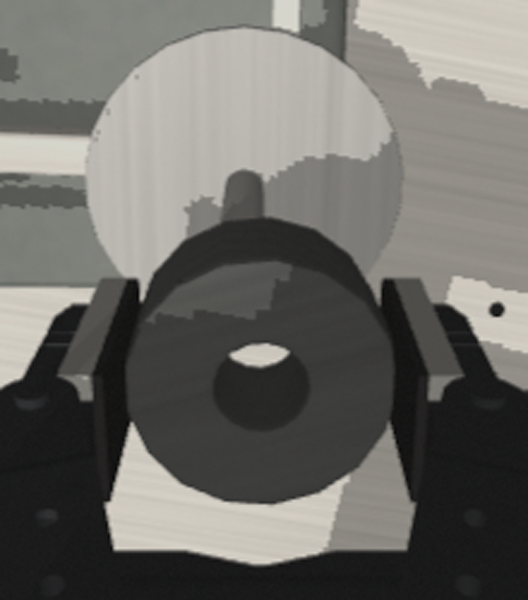

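View pics/s15.png

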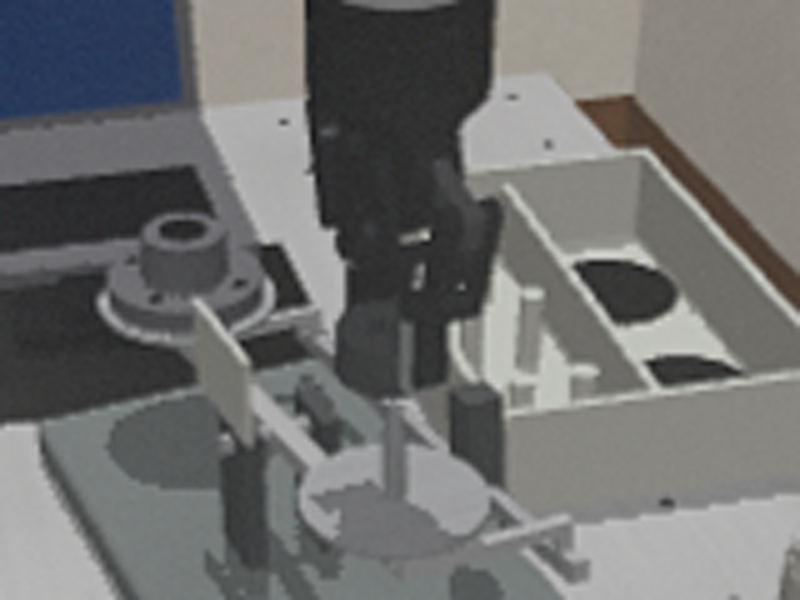

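Call:
move_arm --targets '[[[0.0047,-0.0043,0.008],0,1],[[0,0,0.008],0,1],[[0,0,0],0,1],[[0,0,0],0,1],[[0,0,0],0,1]]'

```text
time_s: 11.42
position: [0.5878, -0.0105, 0.166]
orientation: [0.996, 0.094, 0.002, 0.002]
ft_force: [-0.3, 0.1, -2.3]
grip_width: 0.536
```

```bash
cat > look.py <<'E'
import sys
from td import *
n=sys.argv[1]
s=read_state();print(s["time_s"],s["position"],s["orientation"],s["ft_force"],s["grip_width"])
np.save(f"w{n}.npy",camera_model("wrist"),allow_pickle=True)
im=capture("wrist"); cv2.imwrite(f"pics/w{n}.png",cv2.resize(im[150:400,170:390],None,fx=2.4,fy=2.4,interpolation=cv2.INTER_CUBIC))
p=read_state()["position"];Q=R.from_quat(s["orientation"]).as_matrix()
P=np.array([.5878,-.009,.192]);print(Q.T@(P-p),Q[:,2])
im=capture("side"); cv2.imwrite(f"pics/s{n}.png",cv2.resize(im[110:230,220:380],None,fx=5,fy=5,interpolation=cv2.INTER_CUBIC))
E
python3 look.py 16
```

```text
11.4167 [ 0.5878 -0.0105  0.166 ] [0.9955 0.0943 0.002  0.0023] [-0.2838  0.0661 -2.3337] 0.5360445559648507
[ 0.0004 -0.0013 -0.0259] [ 0.0044 -0.0043 -1.    ]
```

View pics/w16.png

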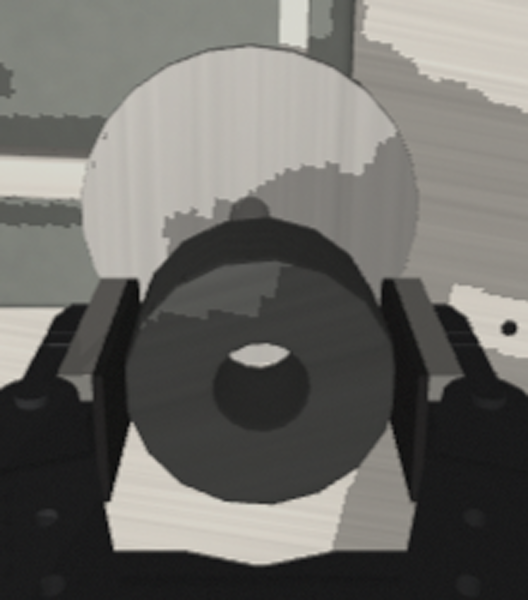

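View pics/s16.png

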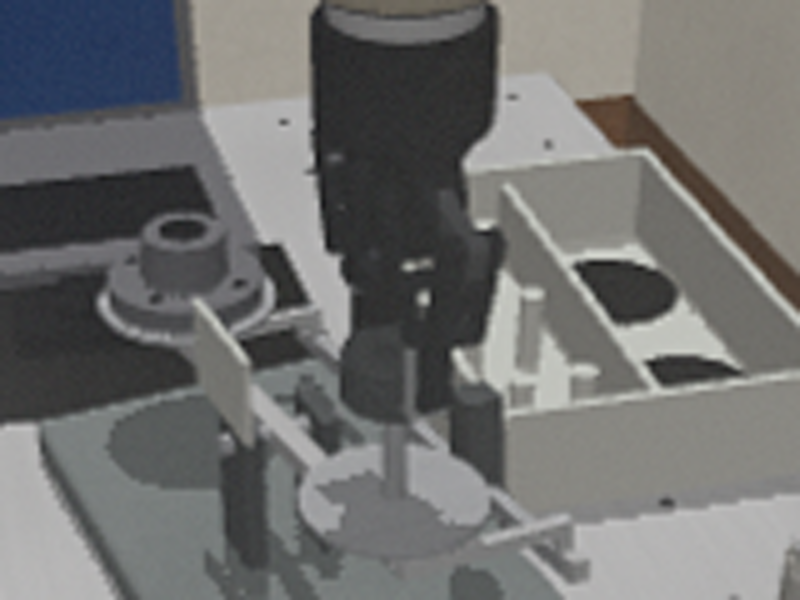

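Call:
move_arm --targets '[[[0,-0.0026,0.004],0,1],[[0,0,0.006],0,1],[[0,0,0],0,1],[[0,0,0],0,1]]'

```text
time_s: 11.85
position: [0.5877, -0.0082, 0.1579]
orientation: [0.996, 0.094, 0.003, 0.002]
ft_force: [0.3, -0.2, -2.7]
grip_width: 0.541
```

```bash
python3 look.py 17
```

```text
11.85 [ 0.5877 -0.0082  0.1579] [0.9955 0.0944 0.0027 0.0025] [ 0.298  -0.1615 -2.7233] 0.5411083990710575
[ 0.0002  0.001  -0.0341] [ 0.0059 -0.0044 -1.    ]
```

View pics/w17.png

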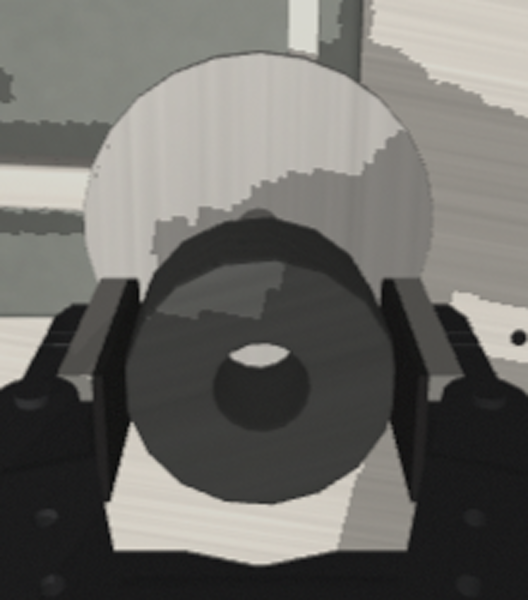

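View pics/s17.png

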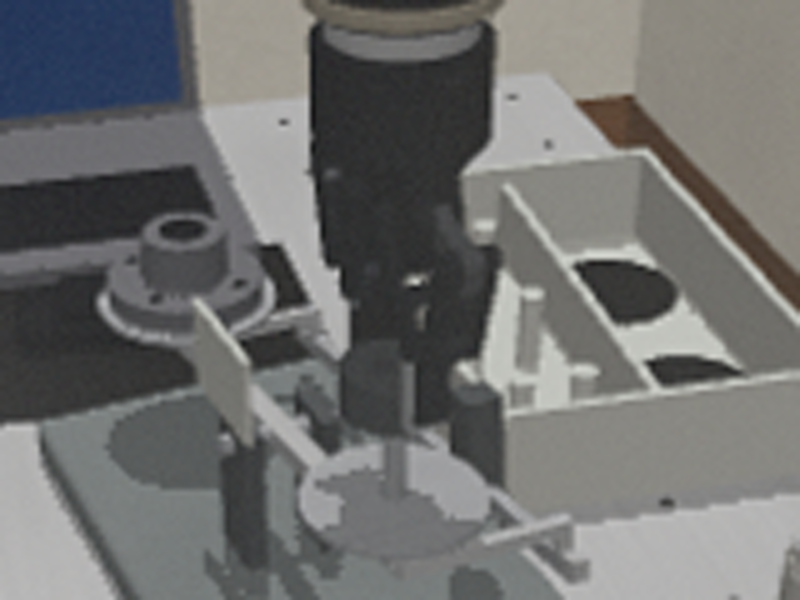

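Call:
move_arm --targets '[[[0,0,0.006],0,1],[[0,0,0],0,1],[[0,0,0.006],0,1],[[0,0,0],0,1]]'

```text
time_s: 12.28
position: [0.5879, -0.0083, 0.1477]
orientation: [0.996, 0.094, 0.003, 0.003]
ft_force: [-1.1, 0.6, -3.1]
grip_width: 0.537
```

```bash
python3 look.py 18
```

```text
12.2833 [ 0.5879 -0.0083  0.1477] [0.9955 0.0944 0.0029 0.0025] [-1.0533  0.6328 -3.0601] 0.5367003583244133
[-0.0003  0.0008 -0.0437] [ 0.0063 -0.0044 -1.    ]
```

View pics/w18.png

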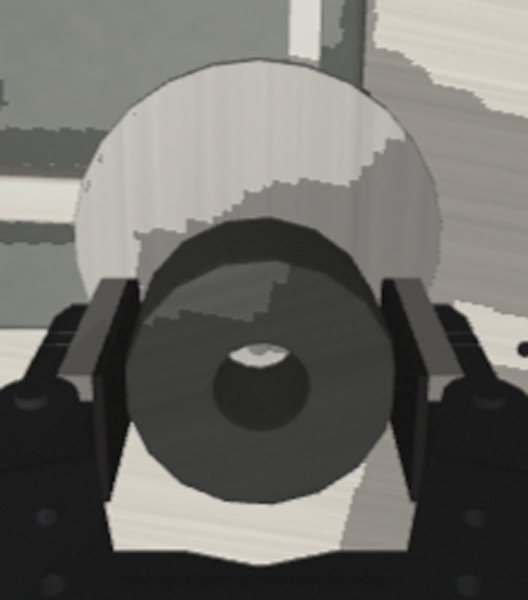

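View pics/s18.png

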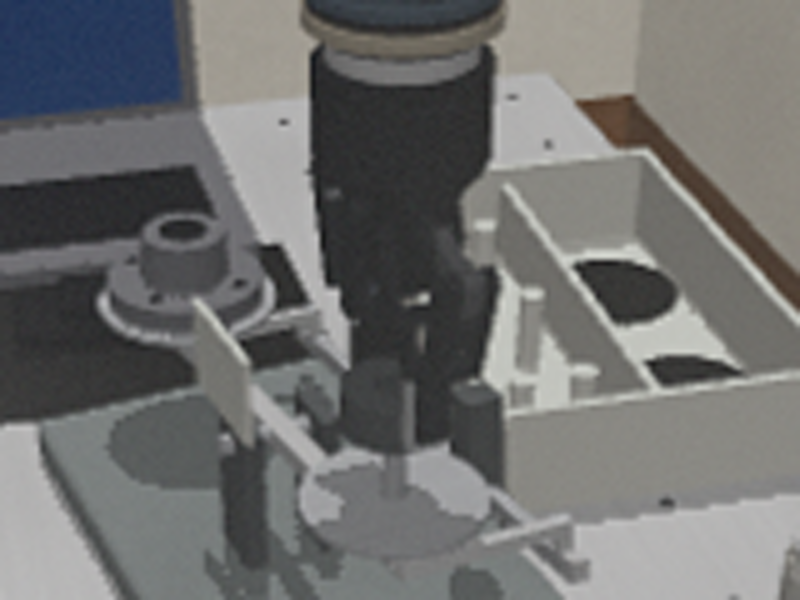

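Call:
move_arm --targets '[[[0,0,0.008],0,1],[[0,0,0.008],0,1],[[0,0,0],0,1],[[0,0,0],0,1]]'

```text
time_s: 12.72
position: [0.5886, -0.0084, 0.1346]
orientation: [0.996, 0.094, 0.004, 0.003]
ft_force: [-0.2, 0.3, -1.8]
grip_width: 0.539
```

```bash
python3 look.py 19
```

```text
12.7167 [ 0.5886 -0.0084  0.1346] [0.9955 0.0944 0.0037 0.0027] [-0.2443  0.2741 -1.7629] 0.5391986851903722
[-0.0004  0.0007 -0.0575] [ 0.008  -0.0046 -1.    ]
```

View pics/w19.png

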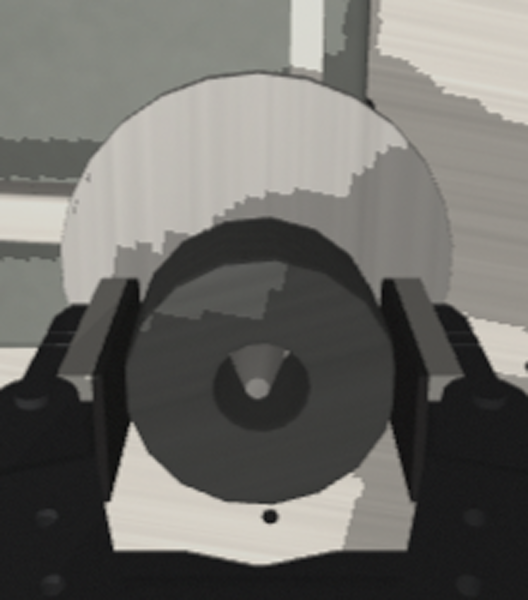

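View pics/s19.png

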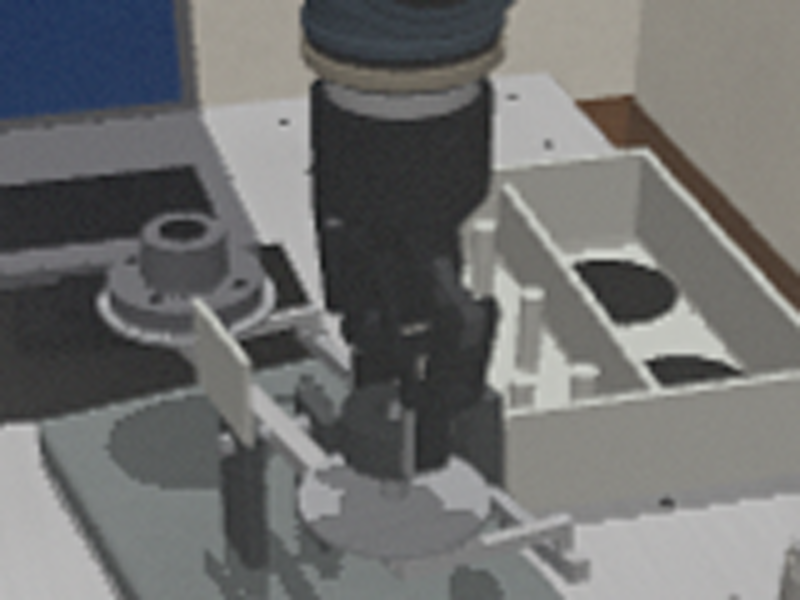

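Call:
move_arm --targets '[[[-0.0004,-0.0004,0.008],0,1],[[-0.0004,-0.0004,0.008],0,1],[[-0.0004,0,0.007],0,1],[[0,0,0],0,1],[[0,0,0.005],0,1],[[0,0,0],0,1],[[0,0,0],0,1]]'

```text
time_s: 13.4
position: [0.5881, -0.0081, 0.1103]
orientation: [0.996, 0.094, 0.004, 0.003]
ft_force: [-0.5, 0.2, -1.4]
grip_width: 0.538
```

```bash
python3 look.py 20
```

```text
13.4 [ 0.5881 -0.0081  0.1103] [0.9955 0.0944 0.0044 0.0028] [-0.4523  0.152  -1.3802] 0.5381549545195627
[ 0.0002  0.0013 -0.0817] [ 0.0092 -0.0047 -0.9999]
```

View pics/w20.png

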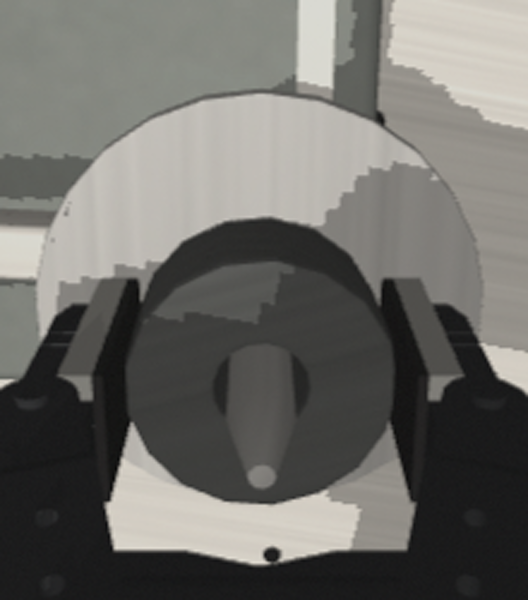

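View pics/s20.png

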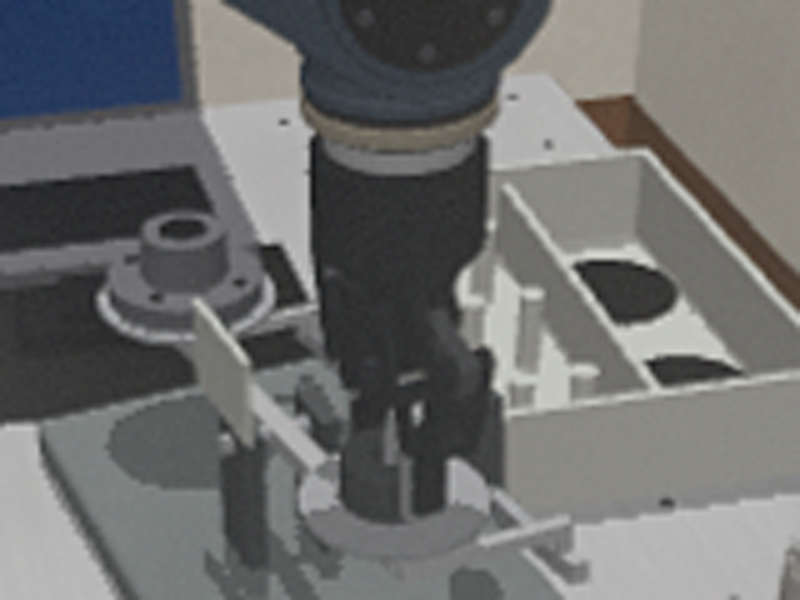

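Call:
move_arm --targets '[[[0,0,0.005],0,1],[[0,0,0.005],0,1],[[0,0,0],0,1],[[0,0,0],0,1]]'

```text
time_s: 13.83
position: [0.5888, -0.0084, 0.1026]
orientation: [0.996, 0.094, 0.005, 0.003]
ft_force: [0.3, -0.3, -0.2]
grip_width: 0.538
```

Call:
move_arm --targets '[[[-0.0003,0,0.005],0,1],[[0,0,0.005],0,1],[[0,0,0.005],0,1],[[0,0,0],0,1]]'

```text
time_s: 14.17
position: [0.5888, -0.0085, 0.0895]
orientation: [0.996, 0.094, 0.006, 0.003]
ft_force: [0.8, 0.1, -0.0]
grip_width: 0.535
```

```bash
python3 look.py 21
```

```text
14.1667 [ 0.5888 -0.0085  0.0895] [0.9955 0.0943 0.0055 0.0032] [ 0.7522  0.1403 -0.034 ] 0.5352929251262507
[-0.0001  0.001  -0.1022] [ 0.0116 -0.0052 -0.9999]
```

View pics/w21.png

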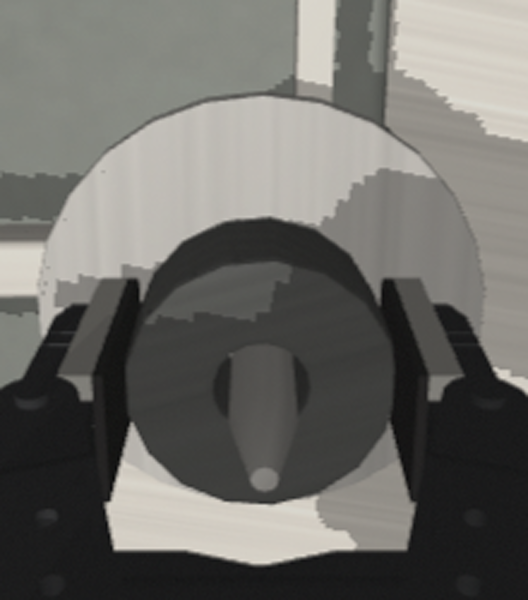

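View pics/s21.png

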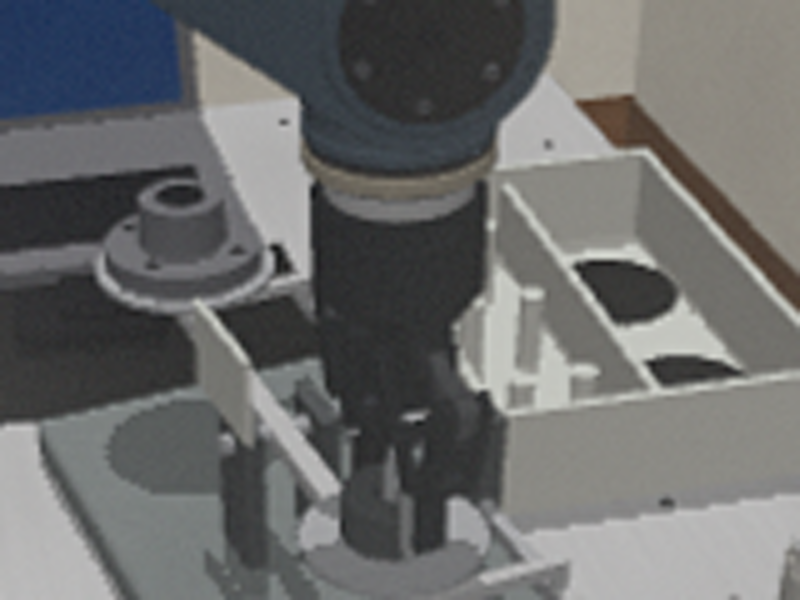

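Call:
move_arm --targets '[[[0,0,0],0,-0.3],[[0,0,0],0,-0.5],[[0,0,0],0,-0.7],[[0,0,-0.01],0,-0.7],[[0,0,-0.03],0,-0.7],[[0,0,-0.04],0,-0.7],[[0,0,-0.04],0,-0.7],[[0,0,0],0,-0.7]]'

```text
time_s: 14.93
position: [0.5874, -0.0078, 0.1917]
orientation: [0.996, 0.094, 0.005, 0.003]
ft_force: [1.1, 0.6, 1.9]
grip_width: 0.851
```

```bash
python3 look.py 22
```

```text
14.9333 [ 0.5874 -0.0078  0.1917] [0.9955 0.0944 0.005  0.0029] [1.1334 0.5587 1.8963] 0.8510076383723493
[ 0.001   0.0015 -0.0029] [ 0.0105 -0.0049 -0.9999]
```

View pics/w22.png

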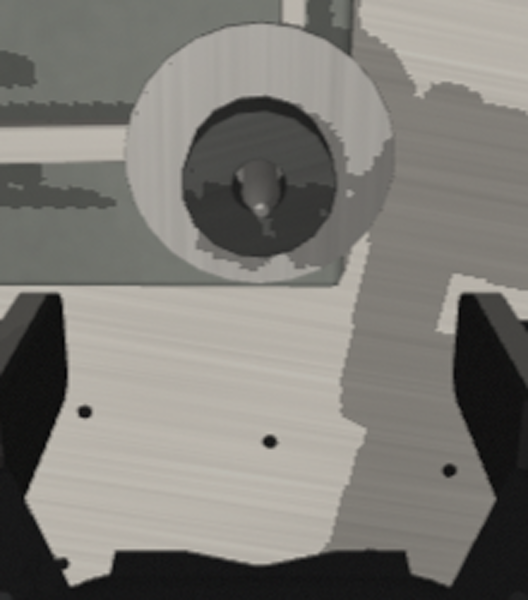

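View pics/s22.png

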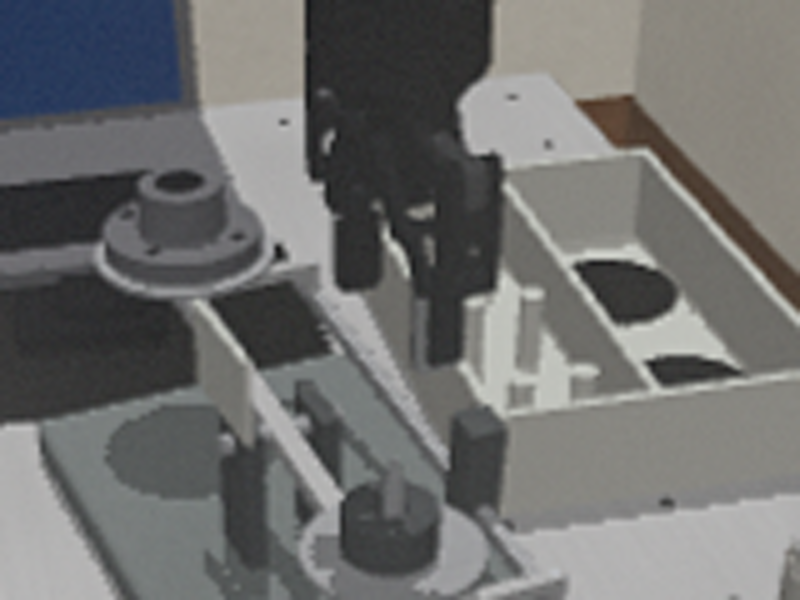

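Call:
move_arm --targets '[[[0,0,-0.04],0,1],[[0,0,-0.03],0,1],[[0,0,0],0,1],[[0,0,0],0,1],[[0,0,0],0,1],[[0,0,0],0,1]]'

```text
time_s: 15.53
position: [0.5819, -0.0072, 0.2376]
orientation: [0.996, 0.094, -0.004, 0.001]
ft_force: [-0.1, 0.6, -0.2]
grip_width: 0.009
```

```bash
cat > tilt.py <<'E'
from td import *
S=camera_model("side")
ref=cv2.imread("pics/side0.png")
def tilt(im,verbose=True):
    t=ref[148:166,234:284]   # flange at stop -0.12
    r=cv2.matchTemplate(im[110:190,215:300],t,cv2.TM_CCOEFF_NORMED)
    _,mx,_,(x,y)=cv2.minMaxLoc(r)
    def sub(a,b,c): return .5*(a-c)/(a-2*b+c)
    dx=x+(sub(r[y,x-1],r[y,x],r[y,x+1]) if 0<x<r.shape[1]-1 else 0); dy=y+sub(r[y-1,x],r[y,x],r[y+1,x])
    du=dx+215-234; dv=dy+110-148
    P=np.array([.5385,.27,.14]); a=np.array(proj(S,P)); 
    # rise h mm with horizontal arc small
    k=(np.array(proj(S,P+[0,0,.03]))-a)[1]/.03
    h=dv/k; th=-.12+h/.14
    if verbose: print("match %.3f du %.2f dv %.2f rise %.1fmm tilt %.4f"%(mx,du,dv,h*1e3,th))
    return th
if __name__=="__main__":
    import sys
    ths=[]
    for i in range(int(sys.argv[1]) if len(sys.argv)>1 else 2):
        im=capture("side"); ths.append(tilt(im))
    cv2.imwrite("pics/last_side.png",im); print(read_state()["time_s"],np.mean(ths))
    cv2.imwrite("pics/last_crop.png",cv2.resize(im[110:250,215:375],None,fx=4.2,fy=4.2,interpolation=cv2.INTER_CUBIC))
E
python3 tilt.py 3
```

```text
match 0.781 du 1.63 dv 0.11 rise -0.3mm tilt -0.1224
match 0.781 du 1.71 dv 0.11 rise -0.4mm tilt -0.1225
match 0.781 du 1.73 dv 0.12 rise -0.4mm tilt -0.1227
15.6833 -0.12254002356256495
```

View pics/last_crop.png

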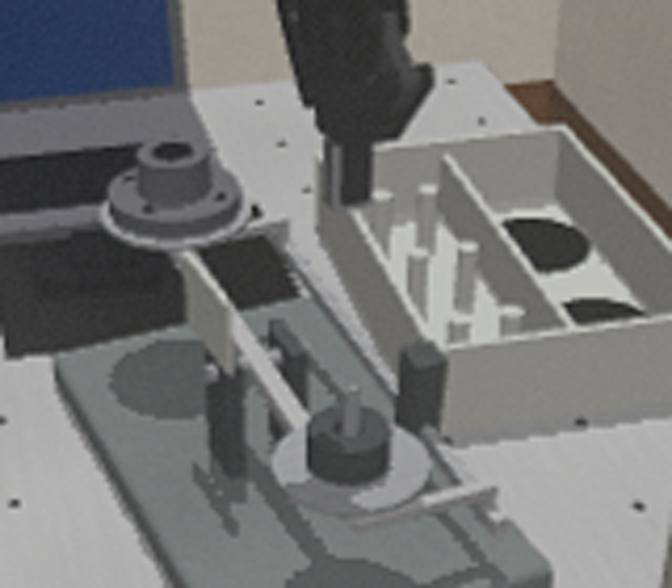

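```bash
python3 - <<'E'
s=open("tilt.py").read()
a=s.index("    t=ref[148");b=s.index("    def sub")
s=s[:a]+'''    t=ref[150:170,238:276].astype(np.float32)
    mk=np.zeros((20,38),np.float32)
    cv2.ellipse(mk,(19,16),(15,6),0,0,360,1,-1); cv2.rectangle(mk,(12,5),(25,14),1,-1); mk[17:]=0
    mk=cv2.merge([mk]*3)
    W=im[115:200,225:290].astype(np.float32)
    r=-cv2.matchTemplate(W,t,cv2.TM_SQDIFF,mask=mk)
    _,mx,_,(x,y)=cv2.minMaxLoc(r); mx=(-mx/mk.sum())**.5
'''+s[b:]
s=s.replace("du=dx+215-234; dv=dy+110-148","du=dx+225-238; dv=dy+115-150")
open("tilt.py","w").write(s)
import sys; sys.argv=["x"]
from tilt import *
for f in ["side0","last_side"]: tilt(cv2.imread(f"pics/{f}.png"))
E
python3 tilt.py 3
```

```text
match 0.000 du -0.01 dv 0.02 rise -0.1mm tilt -0.1205
match 6.980 du -0.47 dv -9.94 rise 31.7mm tilt 0.1063
match 6.774 du -0.45 dv -9.92 rise 31.6mm tilt 0.1060
match 6.765 du -0.45 dv -9.92 rise 31.6mm tilt 0.1059
match 7.206 du -0.47 dv -9.88 rise 31.5mm tilt 0.1051
15.8333 0.10567447876852971
```

Call:
move_arm --targets '[[[0.038,-0.0156,0],0,1],[[0.038,-0.0156,0],0,1],[[0.038,-0.0156,0],0,1],[[0,0,0],0,1],[[0,0,0],0,1]]'

```text
time_s: 16.25
position: [0.6672, 0.0484, 0.2368]
orientation: [0.996, 0.093, -0.004, 0.001]
ft_force: [-0.2, 0.1, -0.5]
grip_width: -0.001
```

```bash
python3 - <<'E'
from td import *
s=read_state();print(s["time_s"],s["position"],s["orientation"],s["ft_force"])
np.save("w23.npy",camera_model("wrist"),allow_pickle=True)
im=capture("wrist"); cv2.imwrite("pics/w23.png",im)
E
python3 tilt.py 1
```

```text
16.25 [0.6672 0.0484 0.2368] [ 0.9956  0.0935 -0.0037  0.0015] [-0.2065  0.0975 -0.4793]
match 7.488 du -0.48 dv -9.84 rise 31.4mm tilt 0.1040
16.35 0.10400978212554612
```

View pics/w23.png

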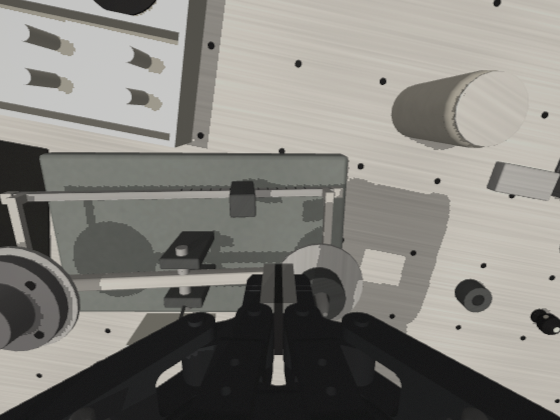

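View pics/last_crop.png

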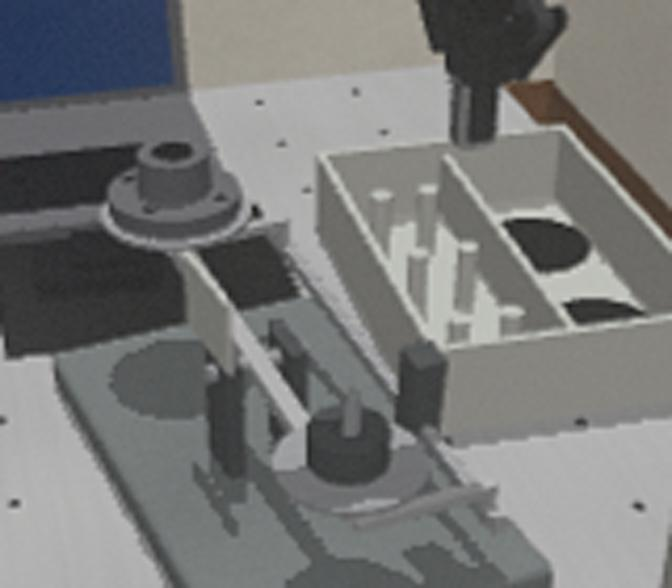

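```bash
python3 - <<'E'
from td import *
im=cv2.imread("pics/w23.png");cv2.imwrite("pics/w23p.png",cv2.resize(im[165:235,190:310],None,fx=6,fy=6,interpolation=cv2.INTER_CUBIC))
E
```

```text
(no output)
```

View pics/w23p.png

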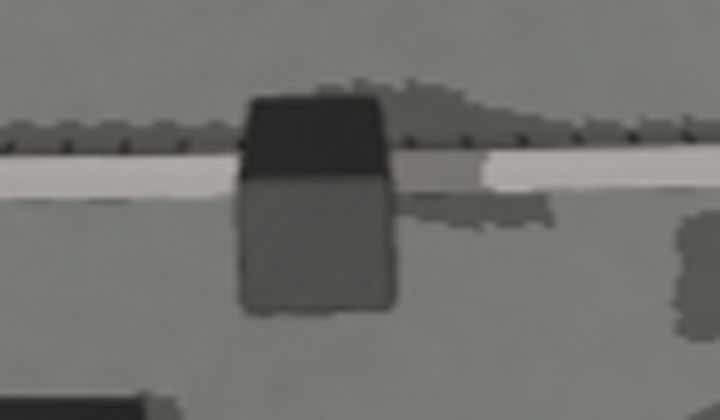

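```bash
python3 - <<'E'
from td import *
m=np.load("w23.npy",allow_pickle=True).item()
for z in (.121,.124): print(onz(m,242.4,205.4,z),onz(m,255.1,205.4,z))
td("w23.npy",242.4,205.4,.123); td("w23.npy",255.1,205.4,.123)
# rider s
g=onz(m,242.4,205.4,.123)[:2]-np.array([.5633,.132]); print("s top",g@[.177,-.984],"xb",g@[.984,.177])
E
```

```text
[0.6582 0.0784 0.121 ] [0.6604 0.067  0.121 ]
[0.6591 0.0782 0.124 ] [0.6612 0.0669 0.124 ]
[0.6664 0.0478 0.237 ] [0.6588 0.0782 0.123 ] tool delta [-0.0009 -0.0315  0.1139] zaxis [-0.0073 -0.0035 -1.    ] xaxis [ 0.9826  0.1855 -0.0078] [-0.8477  1.0754 -0.7184]
[0.6664 0.0478 0.237 ] [0.6609 0.0669 0.123 ] tool delta [-0.0009 -0.02    0.1139] zaxis [-0.0073 -0.0035 -1.    ] xaxis [ 0.9826  0.1855 -0.0078] [-0.8477  1.0754 -0.7184]
s top 0.06979966711228275 xb 0.08445178940818078
```

Call:
move_arm --targets '[[[0,0,0.045],0,1],[[0,0,0.045],0,1],[[0,0,0.045],0,1],[[0,0,0],0,1],[[0,0,0],0,1]]'

```text
time_s: 16.77
position: [0.6646, 0.0444, 0.1307]
orientation: [0.996, 0.092, -0.001, 0.002]
ft_force: [-0.1, -0.1, 1.2]
grip_width: 0.003
```

```bash
python3 - <<'E'
from td import *
s=read_state();print(s["time_s"],s["position"],s["orientation"],s["ft_force"])
np.save("w24.npy",camera_model("wrist"),allow_pickle=True)
im=capture("wrist"); cv2.imwrite("pics/w24.png",im)
E
python3 tilt.py 1
```

```text
16.7667 [0.6646 0.0444 0.1307] [ 0.9958  0.0918 -0.0005  0.0019] [-0.1016 -0.0704  1.2144]
match 8.042 du -0.47 dv -9.83 rise 31.4mm tilt 0.1040
16.8667 0.1039906676546977
```

View pics/w24.png

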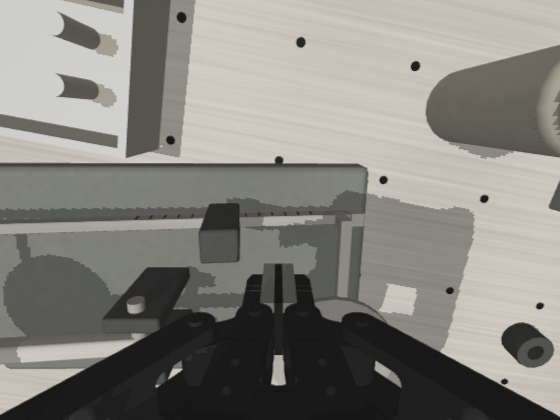

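View pics/last_crop.png

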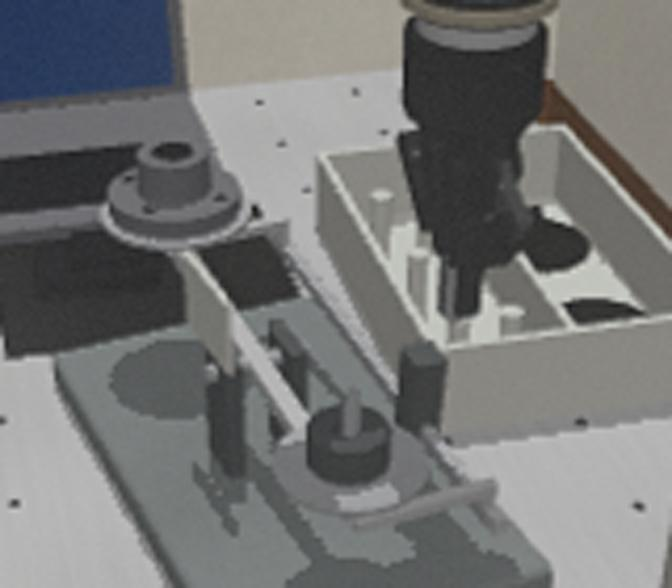

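Call:
move_arm --targets '[[[0,0,0.035],0,1],[[0,0,0.035],0,1],[[0,0,0],0,1],[[0,0,0],0,1]]'

```text
time_s: 17.2
position: [0.6707, 0.0437, 0.0857]
orientation: [0.996, 0.092, 0.008, 0.003]
ft_force: [-0.2, -0.4, 0.4]
grip_width: 0.003
```

```bash
cat > rl.py <<'E'
import sys
from td import *
n=sys.argv[1]
s=read_state();print(s["time_s"],s["position"],s["orientation"],s["ft_force"])
p=s["position"][:2]-np.array([.5633,.132]); print("tcp s %.4f xb %.4f"%(p@[.177,-.984],p@[.984,.177]))
np.save(f"w{n}.npy",camera_model("wrist"),allow_pickle=True)
im=capture("wrist"); cv2.imwrite(f"pics/w{n}.png",cv2.resize(im[150:350,130:390],None,fx=2.5,fy=2.5,interpolation=cv2.INTER_CUBIC))
E
python3 rl.py 25; python3 tilt.py 1
```

```text
17.2 [0.6707 0.0437 0.0857] [0.9958 0.0916 0.0078 0.0027] [-0.2328 -0.3719  0.4254]
tcp s 0.1059 xb 0.0900
match 8.503 du -0.46 dv -9.83 rise 31.3mm tilt 0.1039
17.3 0.10389857065879149
```

View pics/w25.png

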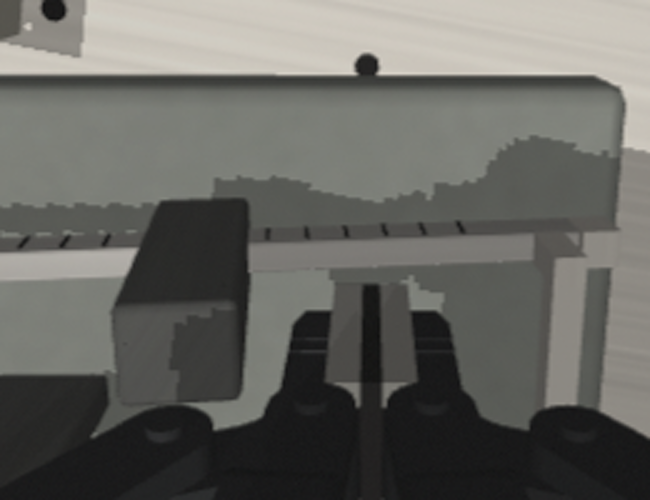

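View pics/last_crop.png

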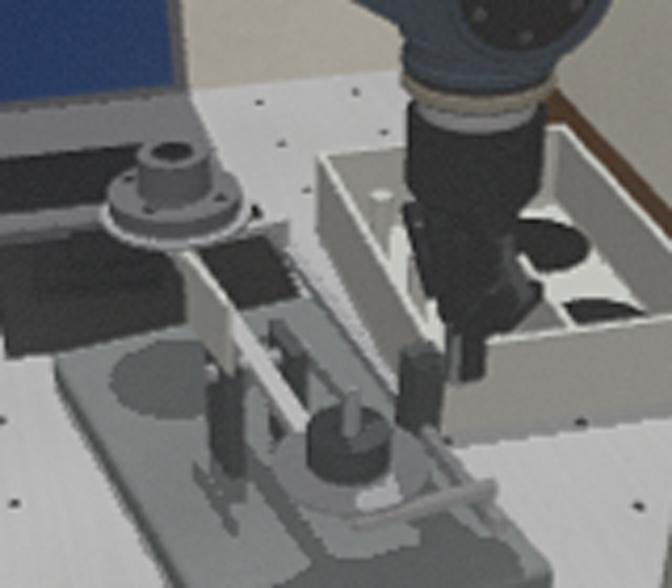

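Call:
move_arm --targets '[[[-0.006,0,0.012],0,1],[[0,0,0.009],0,1],[[0,0,0],0,1],[[0,0,0],0,1]]'

```text
time_s: 17.63
position: [0.6679, 0.0427, 0.0725]
orientation: [0.996, 0.092, 0.011, 0.003]
ft_force: [0.7, -0.2, -0.4]
grip_width: 0.005
```

```bash
python3 rl.py 26; python3 tilt.py 1
```

```text
17.6333 [0.6679 0.0427 0.0725] [0.9957 0.0916 0.0112 0.0031] [ 0.6939 -0.2219 -0.3517]
tcp s 0.1064 xb 0.0871
match 8.706 du -0.47 dv -9.83 rise 31.3mm tilt 0.1038
17.7333 0.10384505014041581
```

View pics/w26.png

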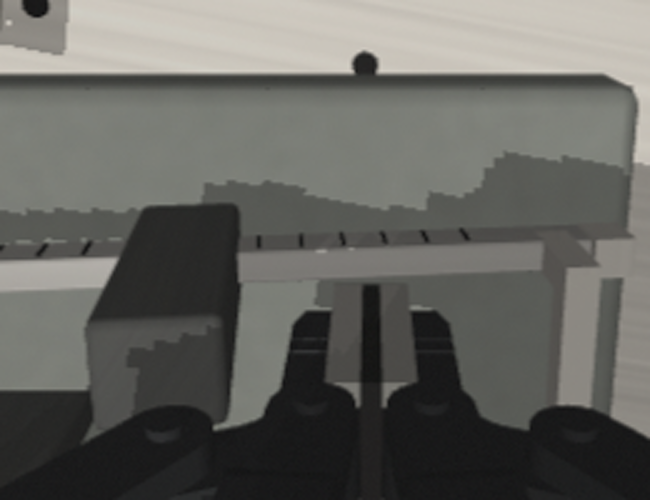

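View pics/last_crop.png

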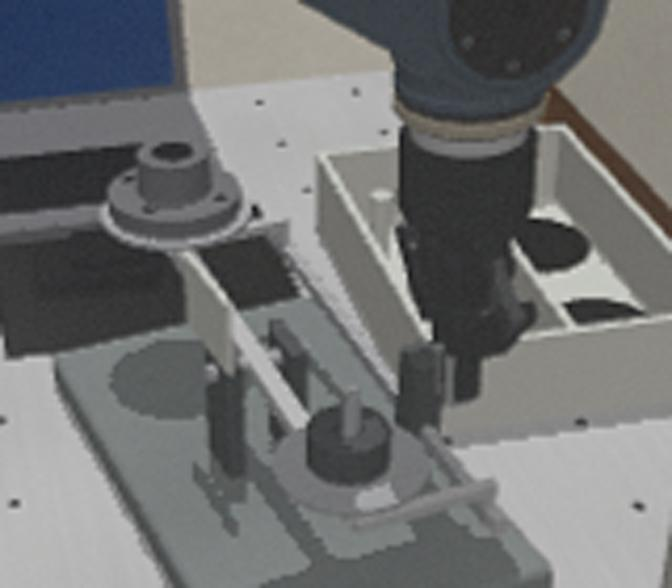

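Call:
move_arm --targets '[[[0,-0.007,0],0,1],[[0,-0.007,0],0,1],[[0,0,0],0,1],[[0,0,0],0,1]]'

```text
time_s: 18.07
position: [0.666, 0.0551, 0.0729]
orientation: [0.996, 0.092, 0.011, 0.003]
ft_force: [0.6, -1.2, -0.8]
grip_width: -0.002
```

```bash
python3 rl.py 27; python3 tilt.py 1
```

```text
18.0667 [0.666  0.0551 0.0729] [0.9957 0.0917 0.0115 0.0031] [ 0.6033 -1.2146 -0.7938]
tcp s 0.0938 xb 0.0875
match 9.149 du -0.48 dv -9.77 rise 31.1mm tilt 0.1024
18.1667 0.10242953669012933
```

View pics/w27.png

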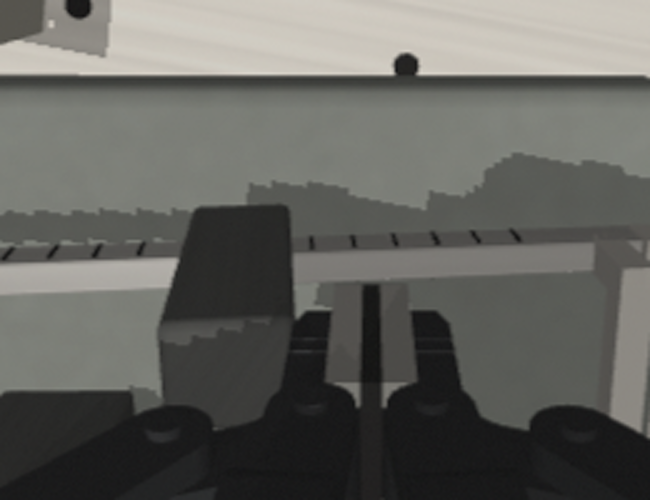

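View pics/last_crop.png

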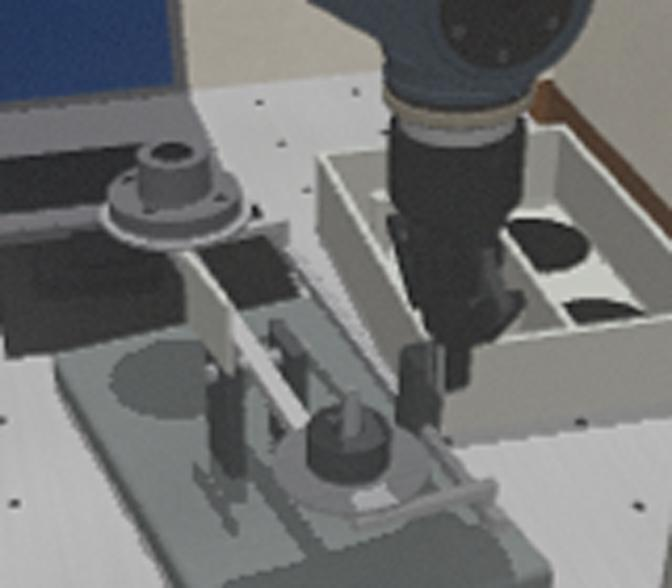

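Call:
move_arm --targets '[[[0,-0.0075,0],0,1],[[0,-0.0075,0],0,1],[[0,0,0],0,1]]'

```text
time_s: 18.42
position: [0.6638, 0.0672, 0.073]
orientation: [0.996, 0.091, 0.012, 0.003]
ft_force: [-0.6, -0.1, 0.7]
grip_width: -0.002
```

```bash
python3 rl.py 28; python3 tilt.py 1
```

```text
18.4167 [0.6638 0.0672 0.073 ] [0.9958 0.0912 0.0116 0.0032] [-0.6048 -0.1171  0.6965]
tcp s 0.0816 xb 0.0874
match 9.254 du -0.62 dv -10.27 rise 32.8mm tilt 0.1140
18.5167 0.11397050665259265
```

View pics/w28.png

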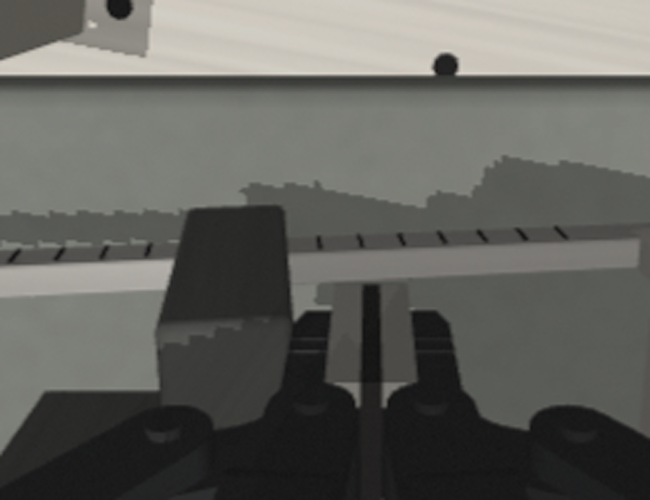

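Call:
move_arm --targets '[[[0,-0.0075,0],0,1],[[0,-0.0075,0],0,1],[[0,0,0],0,1],[[0,0.006,0],0,1],[[0,0.006,0],0,1],[[0,0,0],0,1]]'

```text
time_s: 19.02
position: [0.6634, 0.0696, 0.0729]
orientation: [0.996, 0.092, 0.012, 0.003]
ft_force: [-0.3, 0.1, 0.0]
grip_width: -0.005
```

```bash
python3 rl.py 29; python3 tilt.py 8
```

```text
19.0167 [0.6634 0.0696 0.0729] [0.9957 0.0915 0.0116 0.0032] [-0.2723  0.141   0.0205]
tcp s 0.0791 xb 0.0875
match 7.812 du -0.46 dv -7.05 rise 22.5mm tilt 0.0406
match 8.184 du -0.46 dv -6.80 rise 21.7mm tilt 0.0348
match 9.506 du -0.40 dv -6.61 rise 21.1mm tilt 0.0305
match 9.364 du -0.42 dv -6.41 rise 20.4mm tilt 0.0259
match 9.154 du -0.45 dv -6.29 rise 20.1mm tilt 0.0233
match 8.246 du -0.45 dv -6.18 rise 19.7mm tilt 0.0208
match 7.477 du -0.43 dv -6.08 rise 19.4mm tilt 0.0184
match 7.237 du -0.42 dv -6.02 rise 19.2mm tilt 0.0170
19.4667 0.026434527584697637
```

View pics/w29.png

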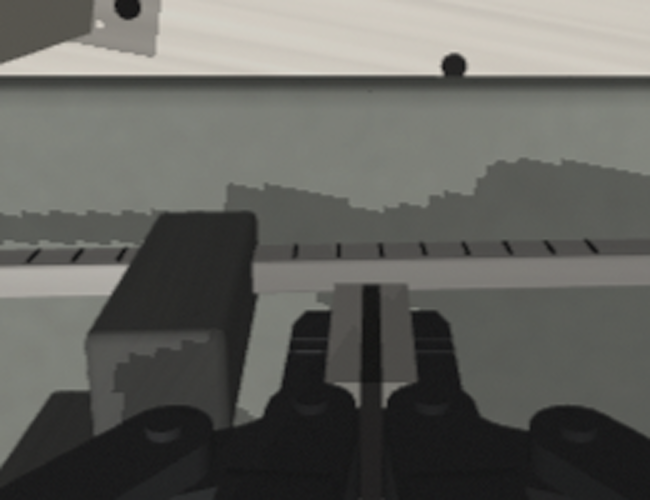

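View pics/last_crop.png

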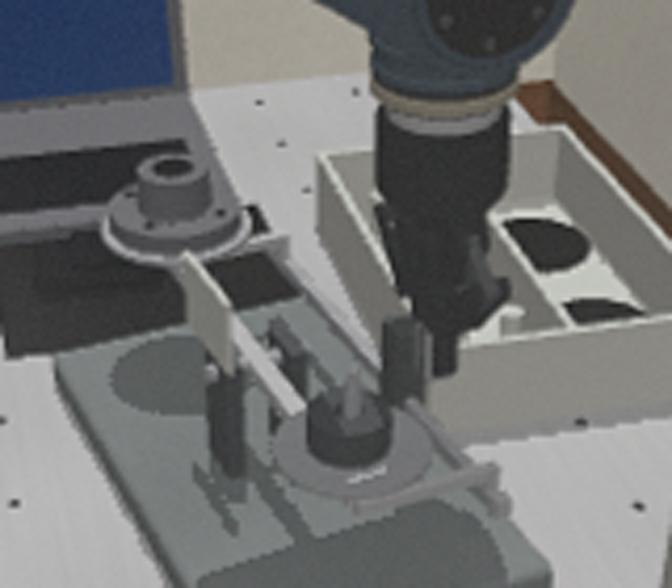

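Call:
move_arm --targets '[[[0,0.01,0],0,1],[[0,0,0],0,1],[[0,0,0],0,1],[[0,0,0],0,1],[[0,0,0],0,1],[[0,0,0],0,1],[[0,0,0],0,1],[[0,0,0],0,1]]'

```text
time_s: 20.13
position: [0.6649, 0.0618, 0.073]
orientation: [0.996, 0.092, 0.012, 0.003]
ft_force: [0.1, -0.7, -0.3]
grip_width: 0.005
```

```bash
python3 rl.py 30; python3 tilt.py 4; python3 -c "
import cv2;im=cv2.imread('pics/w30.png')
from h import *
w=capture('wrist');cv2.imwrite('pics/w30f.png',w)"
```

```text
20.1333 [0.6649 0.0618 0.073 ] [0.9957 0.0918 0.0117 0.0032] [ 0.1123 -0.7204 -0.3245]
tcp s 0.0871 xb 0.0876
match 7.480 du -0.43 dv -6.00 rise 19.1mm tilt 0.0167
match 7.405 du -0.40 dv -6.01 rise 19.2mm tilt 0.0169
match 7.388 du -0.41 dv -6.00 rise 19.1mm tilt 0.0167
match 7.548 du -0.41 dv -6.02 rise 19.2mm tilt 0.0171
20.3833 0.016859785042852286
```

View pics/w30f.png

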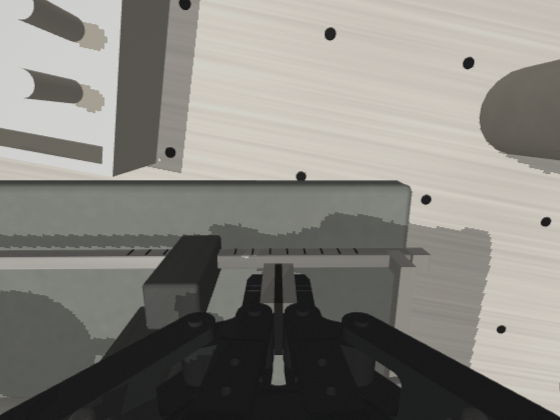

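Call:
move_arm --targets '[[[0,-0.01,0],0,1],[[0,-0.01,0],0,1],[[0,0,0],0,1],[[0,0,0],0,1]]'

```text
time_s: 20.77
position: [0.6616, 0.0794, 0.0729]
orientation: [0.996, 0.092, 0.012, 0.003]
ft_force: [0.3, 0.1, 0.1]
grip_width: -0.002
```

```bash
python3 rl.py 31; python3 tilt.py 2
```

```text
20.7667 [0.6616 0.0794 0.0729] [0.9957 0.0917 0.0117 0.0031] [0.2933 0.0955 0.1391]
tcp s 0.0691 xb 0.0874
match 7.151 du -0.42 dv -6.01 rise 19.2mm tilt 0.0169
match 7.165 du -0.42 dv -6.01 rise 19.2mm tilt 0.0169
20.9167 0.01688498139078888
```

View pics/w31.png

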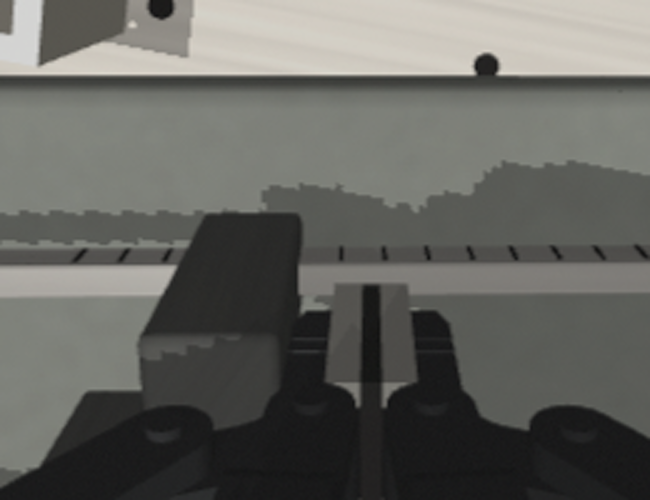

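Call:
move_arm --targets '[[[0,-0.004,0],0,1],[[0,-0.004,0],0,1],[[0,0,0],0,1],[[0,0,0],0,1]]'

```text
time_s: 21.25
position: [0.6606, 0.0852, 0.0729]
orientation: [0.996, 0.091, 0.012, 0.003]
ft_force: [-0.0, -0.2, -0.1]
grip_width: 0.004
```

```bash
python3 rl.py 32; python3 tilt.py 1
```

```text
21.25 [0.6606 0.0852 0.0729] [0.9958 0.0911 0.0118 0.0033] [-0.0091 -0.1912 -0.0553]
tcp s 0.0633 xb 0.0875
match 8.711 du -0.37 dv -5.65 rise 18.0mm tilt 0.0087
21.35 0.008684525860968212
```

Call:
move_arm --targets '[[[0,0.008,0],0,1],[[0,0.008,0],0,1],[[0,0.008,0],0,1],[[0,0,-0.02],0,1],[[0,0,-0.04],0,1],[[0,0,-0.04],0,1],[[0,0,0],0,1],[[0,0,0],0,1]]'

```text
time_s: 22.02
position: [0.662, 0.0605, 0.1546]
orientation: [0.996, 0.09, 0.01, 0.003]
ft_force: [-0.1, 0.6, -0.3]
grip_width: 0.001
```

```bash
python3 rl.py 33; python3 tilt.py 12;  python3 -c "
from h import *
w=capture('wrist');cv2.imwrite('pics/w33f.png',w)"
```

```text
22.0167 [0.662  0.0605 0.1546] [0.9959 0.0899 0.0099 0.0033] [-0.1336  0.6181 -0.3257]
tcp s 0.0879 xb 0.0845
match 8.376 du -0.42 dv -5.34 rise 17.0mm tilt 0.0015
match 8.418 du -0.42 dv -5.34 rise 17.0mm tilt 0.0017
match 8.335 du -0.41 dv -5.34 rise 17.0mm tilt 0.0016
match 8.396 du -0.41 dv -5.35 rise 17.1mm tilt 0.0018
match 8.349 du -0.41 dv -5.34 rise 17.0mm tilt 0.0017
match 8.258 du -0.42 dv -5.33 rise 17.0mm tilt 0.0013
match 8.532 du -0.42 dv -5.35 rise 17.1mm tilt 0.0020
match 8.423 du -0.41 dv -5.35 rise 17.0mm tilt 0.0018
match 8.420 du -0.42 dv -5.34 rise 17.0mm tilt 0.0017
match 8.487 du -0.42 dv -5.35 rise 17.1mm tilt 0.0020
match 8.403 du -0.42 dv -5.34 rise 17.0mm tilt 0.0016
match 8.514 du -0.43 dv -5.35 rise 17.1mm tilt 0.0019
22.6667 0.0017144340660792251
```

View pics/w33f.png

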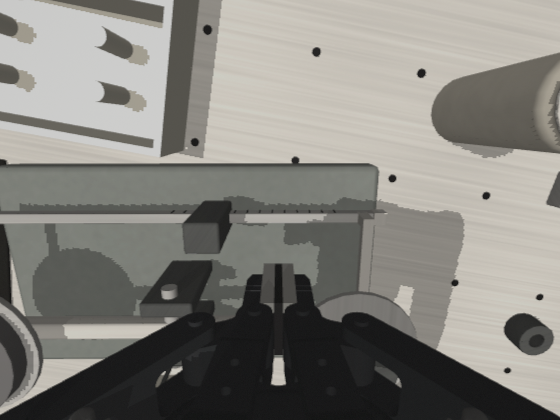

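View pics/last_crop.png

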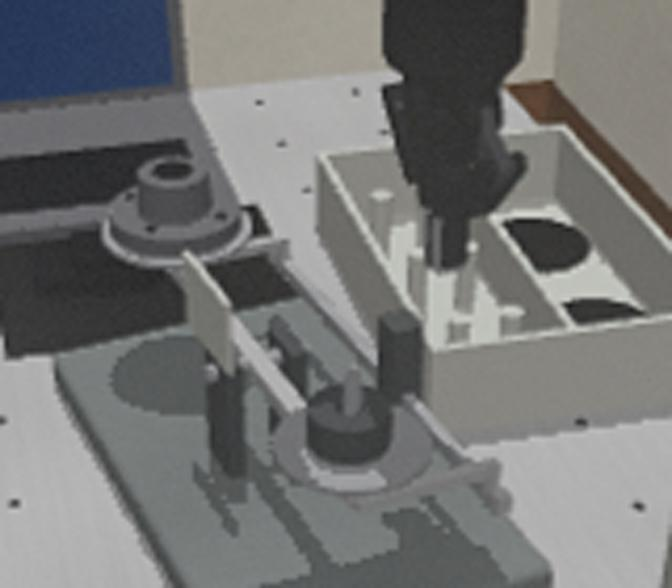

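Call:
move_arm --targets '[[[0,0,-0.04],0,1],[[0,0,-0.04],0,1],[[-0.035,0.005,0],0,1],[[-0.035,0.005,0],0,1],[[-0.035,0.005,0],0,1],[[0,0,0],0,1],[[0,0,0],0,1]]'

```text
time_s: 23.3
position: [0.5769, 0.034, 0.2187]
orientation: [0.996, 0.091, 0.009, 0.003]
ft_force: [1.1, 1.1, -0.8]
grip_width: -0.001
```

```bash
python3 - <<'E'
from td import *
s=read_state();print(s["time_s"],s["position"],s["orientation"])
np.save("w34.npy",camera_model("wrist"),allow_pickle=True)
im=capture("wrist"); cv2.imwrite("pics/w34.png",im)
im=cv2.imread("pics/w34.png"); cv2.imwrite("pics/w34p.png",cv2.resize(im[180:320,0:220],None,fx=3.6,fy=3.6,interpolation=cv2.INTER_CUBIC))
im=cv2.imread("pics/w2.png"); cv2.imwrite("pics/w2n.png",cv2.resize(im[150:290,0:200],None,fx=4,fy=4,interpolation=cv2.INTER_CUBIC))
E
python3 tilt.py 2
```

```text
23.3 [0.5769 0.034  0.2187] [0.9958 0.0906 0.0094 0.0034]
match 8.220 du -0.42 dv -5.33 rise 17.0mm tilt 0.0014
match 8.284 du -0.42 dv -5.33 rise 17.0mm tilt 0.0013
23.45 0.0013589917922563685
```

View pics/w34.png

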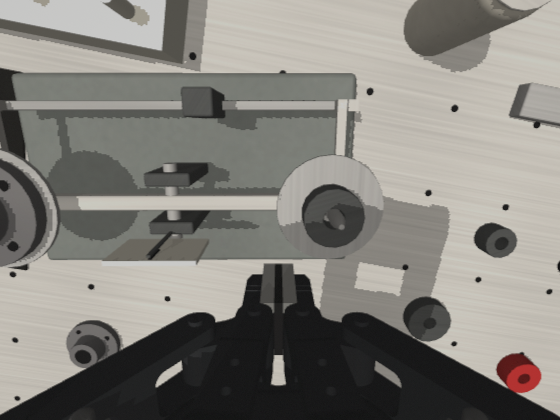

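View pics/w34p.png

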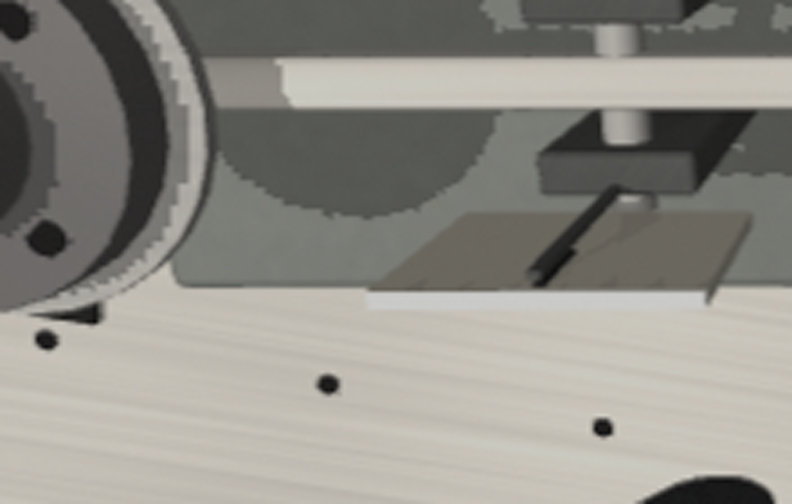

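View pics/w2n.png

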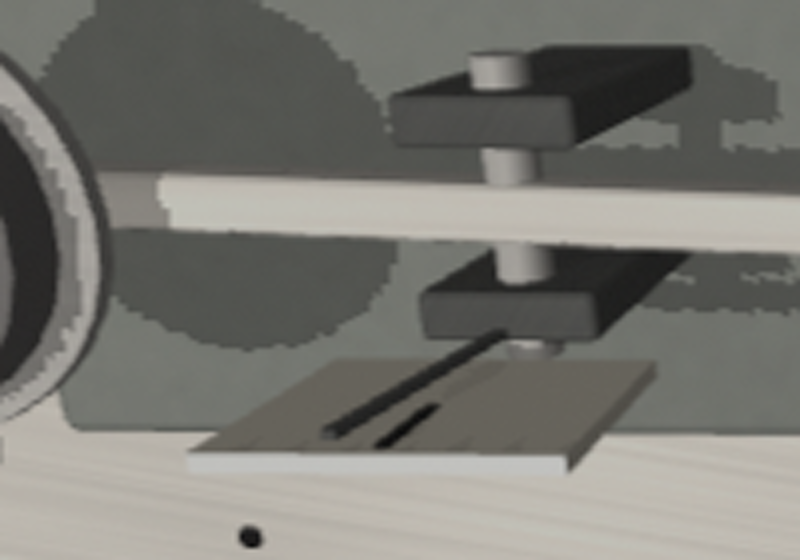

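Call:
move_arm --targets '[[[-0.022,-0.041,0],0,1],[[-0.022,-0.041,0],0,1],[[-0.022,-0.041,0],0,1],[[0,0,0],0,1],[[0,0,0],0,1],[[0,0,0],0,1]]'

```text
time_s: 23.95
position: [0.5095, 0.1259, 0.2145]
orientation: [0.996, 0.091, 0.009, 0.003]
ft_force: [-0.4, 0.4, -0.5]
grip_width: -0.001
```

```bash
python3 - <<'E'
from td import *
s=read_state();print(s["time_s"],s["position"],s["orientation"])
m=camera_model("wrist");c=m["world_from_camera"][:3,3];g=c[:2]-np.array([.5633,.132]);print("cam s",g@[.177,-.984],"xb",g@[.984,.177])
im=capture("wrist"); cv2.imwrite("pics/w35.png",im)
cv2.imwrite("pics/w35p.png",cv2.resize(im[110:240,200:340],None,fx=4.5,fy=4.5,interpolation=cv2.INTER_CUBIC))
E
```

```text
23.95 [0.5095 0.1259 0.2145] [0.9958 0.0907 0.009  0.0033]
cam s -0.004172859305373382 xb 0.017454446716963994
```

View pics/w35.png

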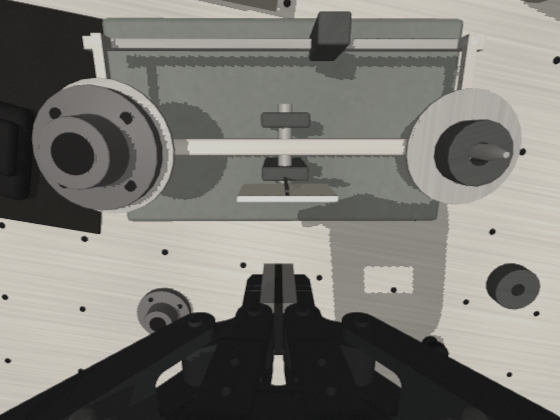

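View pics/w35p.png

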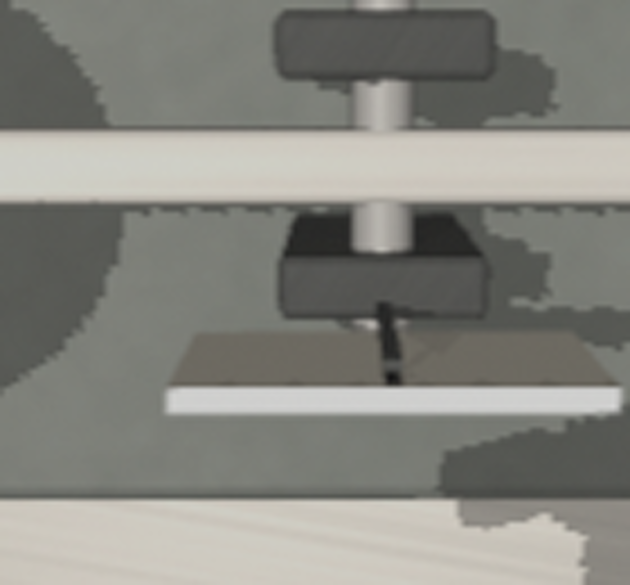

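Call:
move_arm --targets '[[[0,0,-0.045],0,1],[[-0.03,0,-0.03],0,1],[[-0.03,0,-0.03],0,1],[[0,0,0],0,1],[[0,0,0],0,1],[[0,0,0],0,1]]'

```text
time_s: 24.5
position: [0.4639, 0.1136, 0.3]
orientation: [0.996, 0.088, 0.008, 0.004]
ft_force: [-0.4, -0.2, 0.7]
grip_width: -0.001
```

```bash
python3 tilt.py 2; python3 - <<'E'
from h import *
a=cv2.imread("pics/side0.png");b=capture("side")
cv2.imwrite("pics/final.png",b)
cv2.imwrite("pics/diff.png",cv2.absdiff(a,b))
E
```

```text
match 8.545 du -0.42 dv -5.35 rise 17.1mm tilt 0.0018
match 8.491 du -0.43 dv -5.35 rise 17.0mm tilt 0.0017
24.6 0.0017880247788457787
```

View pics/final.png

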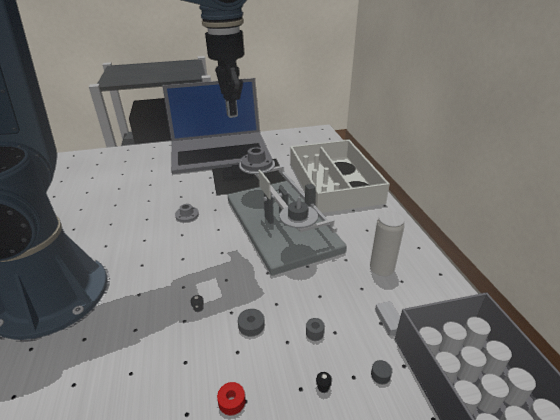

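View pics/diff.png

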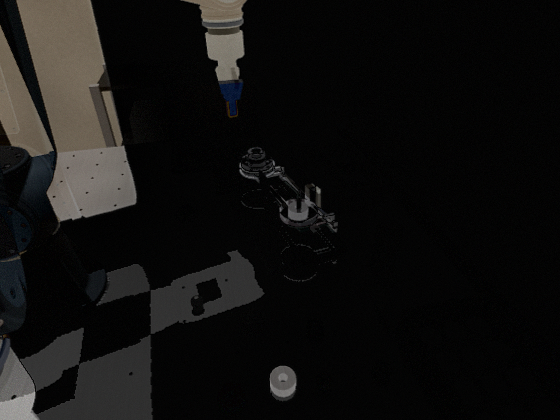

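The before/after difference shows that only the 300 g weight, the balance's moving parts, the arm and its shadow have changed. The beam is steady at about 0.002 rad and the robot is clear of everything, so I am handing in.

```bash
python3 -c "
from plant import *
print(hand_in())"
```

```text
the job is handed in; nothing more can be done
None
```

The flange is weighed: the 300 g weight is on the empty pan's post, the rider has been pushed along its rail, and the beam rests level with nothing touching it. I handed in at about 24.7 s of the 70 s allowed.

**What I did:** I pressed the post lightly with the shut fingers (about 2 N) to estimate the flange's mass, which came to about 350 g, so the 300 g weight was the one to use. I lowered that weight over the post, following the pan down to near level before letting go. I then pushed the rider with the shut fingers in three pushes, backing off fully after the second and third to read the tilt. I never gripped it.

**Last checks:**
- **Side camera:** the beam is steady at about +0.0017 rad. This scale could be off by a few mrad.
- **Wrist camera:** looking straight at the needle plate, the needle lines up with the mark to within about 0.3 pixel, or roughly 0.003 rad.
- **Rest of the scene:** comparing side pictures from before and after, nothing else seen on the table moved. The flange is on its pan and the 200 g and 400 g weights are still standing.
- **Forces:** the wrist readings stayed within about 4 N.

**What disagreed:**
- The pictures and the contact with the post showed the shut fingertips about 35 mm behind the reported TCP, so I set all heights by sight and touch.
- The tool also picked up a tilt of up to about 2.5° during fast moves. It had mostly cleared before the weight went over the post.

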